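# Leak-test a suction pump after a filter change

### The arm

A 6-joint arm with a two-finger parallel gripper is mounted at the origin on a cart in front of the work surface, level with it; the furniture and walls round the work are solid. World frame = base frame: x ahead of the robot, y to its left, z up, the work surface at z = 0. Lengths are in m, angles in rad, forces in N, time in s.
With the tool pointing down it reaches from about 0.35 to 0.85 m from the base axis. Payload 8.1 kg.
Tool frame: the origin (TCP) lies on the mounting face of the last link; the fingertips stand 186 mm ahead of it and the grasp point (between the pads) lies 167 mm ahead of it; y points along the fingers, x is the direction in which the jaws open and shut, and the axes are right-handed (so a half turn about y gives the same grasp; the last joint's range is limited). The gripper opens to 93 mm and grips with 3 to 60 N. Pads are 15 mm wide; open, the fingers measure 128 mm over their backs; the gripper's body (75 mm by 188 mm) begins 65 mm behind the grasp point.
Start: joints at [1.262, 0.13, 1.488, -0, 1.523, -0.085], TCP at [0.133, 0.585, 0.405] pointing down, gripper open.
Joint ranges: [-2.96, 2.96], [-0.89, 2.26], [0.02, 2.5], [-1.34, 4.48], [0, 2.73], [-2.66, 2.66]. Speed limits (rad/s): [2.39, 2.39, 2.79, 3.14, 3.14, 3.14].

### API

Orientations are given as a rotation vector (axis times angle).
In Python, from plant import robot, imaging gives the robot as it stands.
- The arm moves only by the shell command python3 -m inch 'ROWS' [OPENING] [FORCE]. ROWS is JSON, a list of rows, each an object of numbers: "x", "y", "z": the shift along the tool's x, y, z in mm; "twist": the turn about the tool's y in rad. In form: [{"x": .., "y": .., "z": .., "twist": ..}, ...]. A call has 1 to 12 rows; each row shifts and turns the commanded pose from where the row before left it, along the tool's axes as they then stand; what a row does not reach is not made up. A row lasts 1/10 s, in which the tool goes at most 50 mm and 8.59 degrees, less where a joint would pass 70% of its speed; a pose out of reach is approached as far as the arm can. A call with a gripper value outside its range is refused whole. OPENING is the gripper command: -1 is shut, 1 is fully open, values between are in proportion, set as the call begins (- or left out, the last holds). The fingers move at their own pace and stop on an object; FORCE is the grip in N (left out, the last holds). Time passes only in rows, so rows that do not move let the fingers close. It gives the time, the measured TCP pose, the force and the opening at its end, in the units of the state.
- robot.read_state(): the state, without advancing time (a new reading comes with each control period).
- imaging.read_camera(name): name is "scene" or "top" or "wrist"; returns a dict with "color" (420x560x3 uint8, red, green, blue), "depth" (420x560 float32, m along the optical axis (not along the pixel's ray), 0 where there is no reading), "fx", "fy", "cx", "cy" (pixels), "k1" (the pictures are not rectified: a ray, as slopes to the right and down, at radius r is drawn at 1 + k1 r^2 times it, then the intrinsics apply), "rvec" (rotation vector, rad) and "tvec" (3), from world to camera coordinates, as OpenCV has them; the wrist camera has in their place "tool_from_camera" (4x4, takes a point from camera to tool coordinates, whose origin is the TCP and whose axes are the tool frame's). Camera axes: x right, y down, z forward; pixel columns grow to the right and rows downward; lengths in m; the calibration is good to about 2 mm. A picture is of the moment at which its call begins: read the wrist's pose just before it.
- robot.close_job(): hands the job in, once; it reports no verdict.
The state is a dict: "t": time; "q": joint angles; "dq": joint speeds; "joint_torque": joint torques, N m; "tool_pos": TCP position; "orientation": TCP orientation; "force": force on the tool from outside, world axes, zero at the start; "wrist_torque": the same for the moment, N m; "opening": finger opening in m.
Only numpy, scipy, OpenCV 4.12 (cv2) and the standard library are available. Lean on these libraries where they do the work, as an engineer would, in place of code of your own. Each camera call takes 0.05 s, during which the arm holds its last target.

### The job

The filter of the bench suction pump has just been changed: push its open filter drawer home until it clicks in, then take the pressure gauge from its stand and press its coupler squarely onto the tilted test port until it snaps on. Press on until the port's spring valve is fully open, and finish still gripping the gauge and holding it there against the spring for the reading; leave the other things on the worktop where they are.

Things in the scene. Friction and masses are not known exactly. Their poses are not given: they have to be found in the camera images.
- pump: Bench suction pump, fixed: light grey desk-shaped case 150 deep (x) x 210 wide (y) mm, with a front 90 mm high, then a dark panel rising at 24 deg from the front edge to the flat top at 132 mm. Origin: centre of its underside on the worktop; x points from its front to its back, z up. The drawer is in the front, the test port on the sloped panel, left of its middle (+y).
- filter_drawer (a joint): How far the filter drawer is out, m: 0 = home, 0.035 to 0.055 at the start; it slides along the pump's x (pushing to +x closes it). Friction about 1 N; spring rollers resist with up to about 9 N from 9 mm out, and below about 3.5 mm they snap it home against a hard stop.
- drawer_face (a point): Middle of the drawer's front face (158 wide x 58 high mm, light grey with a blue band), 50 mm above the worktop; push here to +x of the pump. It moves with the drawer. A 100 mm wide pull lip sticks out 11 mm more along the lower edge, 22 to 28 mm above the worktop.
- test_port: Steel push-on plug on a brass hexagon, fixed to the sloped panel. Origin: where it leaves the panel, 122 mm above the worktop; z is its axis, pointing out of the panel (up, leaning 24 deg towards the pump's front), y is the pump's y. Along z: hexagon (27 mm wide) to 5.5 mm, neck 10 mm dia. to 21, head widening to 15 mm dia. from 23 to 26, tapering to a 7 mm nose at 32, then the valve pin (4 mm dia.) out to 37 mm.
- port_valve (a joint): How far the brass valve pin at the tip of the test port is pushed in along the port's axis, m: 0 = shut, 0.005 = fully open. Its spring pushes back with about 5 N at first and 9 N fully open, so it falls back to less than half open when the gauge is no longer pressed.
- gauge: Hand-held pressure gauge, 0.2 kg, 122 mm long, upright in its stand, coupler down. Origin: centre of the coupler's mouth at the lower end; z is its axis, from the mouth up through the grip. Along z: steel coupler 29 mm dia. to 34 mm, brass neck, blue and black round grip from 46 mm up. On its -x side a black dial, 42 mm dia., its axis 45 mm above the mouth, reaches 33 mm out from the gauge's axis.
- gauge_grip (a point): Middle of the gauge's round grip (28 mm dia.), on its axis, 92 mm above the mouth: take it here, above the dial; straight grip from 66 to 118 mm, domed end at 122.
- gauge_balls (a point): On the gauge's axis, 9 mm inside the coupler's mouth (18 mm wide, 24 mm deep). Here four spring balls snap behind the plug's head (peak push about 10 N). Distance of the mouth from the port's origin: about 21 mm when the balls meet the taper, snapped on below 13 mm (pin touched), valve fully open at 8 mm, where the coupler stops on the nose.
- gauge_stand: Dark round weighted stand, fixed, 68 mm dia. at the foot, 26 mm high. The gauge's coupler stands 18 mm deep in its loose bore, whose floor is 8 mm above the worktop: lift straight up. Origin: centre of the underside.
- timer: White lab timer lying flat, 66 x 62 x 22 mm, bystander. Origin: centre of the underside.
- slide_box_1: Blue slide box lying flat, 87 x 100 x 34 mm, bystander. Origin: centre of the underside.
- dropper_2: Red-labelled dropper bottle with red cap, 34 mm dia. x 100 mm, upright, bystander. Origin: centre of the underside.
- calculator: Desk calculator lying flat, 156 x 108 x 31 mm, bystander. Origin: centre of the underside.

How it is judged:
On the way, in this order (a step that is already met when the one before it is completed fails the run):
1. the filter drawer is pushed home past its detent (value of joint filter_drawer below 0.002 m), for 0.2 s.
2. the gauge is lifted clear of its stand (distance between gauge and gauge_stand above 0.05 m and contact force between the fingers and gauge above 1 N), for 0.1 s.
3. the coupler has snapped squarely onto the test port (z of gauge in the frame of test_port below 0.013 m and x of gauge in the frame of test_port between -0.003 and 0.003 m and y of gauge in the frame of test_port between -0.003 and 0.003 m and angle between the z axis of gauge and the z axis of test_port, either way round below 0.12 rad), for 0.1 s.
At the end, for the whole second after the job is handed in: The filter drawer is home (within 2 mm); the gauge, still gripped, sits on the test port (axis within 3 mm and 0.12 rad, mouth under 10.5 mm from the panel) and is held still against the spring with the valve pin in by more than 3.5 of 5 mm (value of joint port_valve above 0.0035 m and z of gauge in the frame of test_port below 0.0105 m and x of gauge in the frame of test_port between -0.003 and 0.003 m and y of gauge in the frame of test_port between -0.003 and 0.003 m and angle between the z axis of gauge and the z axis of test_port, either way round below 0.12 rad and contact force between gauge and port_valve above 3 N and contact force between the fingers and gauge above 2 N and linear speed of gauge below 0.02 m/s and value of joint filter_drawer below 0.002 m); the arm keeps its last pose, push and grip.
It fails at once if the timer is knocked away (more than 20 mm) (distance of timer from where it was at the start of the episode above 0.02 m).
It fails at once if the blue slide box is knocked away (more than 20 mm) (distance of slide_box_1 from where it was at the start of the episode above 0.02 m).
It fails at once if the red dropper bottle is knocked away (more than 20 mm) (distance of dropper_2 from where it was at the start of the episode above 0.02 m).
It fails at once if the calculator is knocked away (more than 20 mm) (distance of calculator from where it was at the start of the episode above 0.02 m).
It also fails if it takes over 59 s, if anything falls off the work surface, if the arm or the gripper's body presses on something with over 40 N, if the wrist force passes 120 N, or if a joint passes its speed limit or range.

## Working session

There is one attempt and no reset: what is moved stays moved. The work goes in short steps, Python scripts to look and compute and a shell command to move; the robot and the scene stay as the last step left them, time stands still between calls to the robot, and variables do not carry over. Pictures are saved under pics/ and viewed, and the job is handed in when it is done.

```bash
ls; mkdir -p pics
cat > h.py <<'E'
import numpy as np, cv2
from scipy.spatial.transform import Rotation as R
from plant import robot, imaging
def tool():
    s=robot.read_state(); T=np.eye(4); T[:3,:3]=R.from_rotvec(s['orientation']).as_matrix(); T[:3,3]=s['tool_pos']; return T
def snap(name):
    T=tool(); c=imaging.read_camera(name)
    if 'rvec' in c:
        W=np.eye(4); W[:3,:3]=R.from_rotvec(np.ravel(c['rvec'])).as_matrix(); W[:3,3]=np.ravel(c['tvec']); c['w']=np.linalg.inv(W)
    else: c['w']=T@np.array(c['tool_from_camera'])
    return c
def ray(c,u,v):
    d=np.array([(u-c['cx'])/c['fx'],(v-c['cy'])/c['fy']]); p=d.copy()
    for _ in range(20): p=d/(1+c['k1']*(p@p))
    return p
def p3(c,u,v,z=None):
    p=ray(c,u,v); dd=c['depth'][int(round(v)),int(round(u))]
    w=c['w']
    if z is None: return w[:3,:3]@(np.array([p[0],p[1],1])*dd)+w[:3,3]
    r=w[:3,:3]@np.array([p[0],p[1],1]); return w[:3,3]+r*(z-w[2,3])/r[2]
def cloud(c):
    h,w=c['depth'].shape; v,u=np.mgrid[:h,:w]
    d=np.stack([(u-c['cx'])/c['fx'],(v-c['cy'])/c['fy']],-1); p=d.copy()
    for _ in range(20): p=d/(1+c['k1']*(p**2).sum(-1,keepdims=True))
    X=np.concatenate([p,np.ones((h,w,1))],-1)*c['depth'][...,None]
    return X@c['w'][:3,:3].T+c['w'][:3,3]
def tri(a,b):
    # a,b: (c,u,v)
    A=[];o=[]
    M=np.zeros((3,3));q=np.zeros(3);rs=[]
    for c,u,v in (a,b):
        p=ray(c,u,v); r=c['w'][:3,:3]@np.array([p[0],p[1],1]); r/=np.linalg.norm(r); P=np.eye(3)-np.outer(r,r); M+=P; q+=P@c['w'][:3,3]; rs.append((c['w'][:3,3],P))
    x=np.linalg.solve(M,q); return x,[np.linalg.norm(P@(x-o)) for o,P in rs]
def save(c,n): cv2.imwrite('pics/'+n+'.png',c['color'][...,::-1])
E
python3 - <<'E'
from h import *
import pickle
print(robot.read_state())
for n in ('scene','top','wrist'):
    c=snap(n); save(c,n+'0'); pickle.dump(c,open(n+'0.pkl','wb')); print(n,c['fx'],c['cx'],c['cy'],c['k1']); print(c['w'].round(3))
E
```

```text
pics
{'t': 0.0, 'q': array([ 1.26156535e+00,  1.31173583e-01,  1.48926453e+00, -1.20627244e-05,
        1.52298417e+00, -8.53818711e-02]), 'dq': array([ 0.00016936,  0.0002358 ,  0.00047529, -0.00139407, -0.00125087,
       -0.00030392]), 'joint_torque': array([-1.97174755e-03, -5.59823048e+01, -4.91766465e+01,  7.65286759e-02,
        3.49283824e-02, -1.99185370e-04]), 'tool_pos': array([0.13309267, 0.58482481, 0.40368781]), 'orientation': array([-1.30785593, -1.04161896,  1.04415311]), 'force': array([ 0.41040885, -0.22312534, -0.30660123]), 'wrist_torque': array([ 0.03307122,  0.01499951, -0.00093916]), 'opening': 0.09327576970612703}
scene 379.92640815328383 287.64840873341024 204.71681659309448 0.01800900315263177
[[ 0.712 -0.508  0.484 -0.052]
 [-0.702 -0.525  0.481 -0.568]
 [ 0.01  -0.682 -0.731  0.947]
 [ 0.     0.     0.     1.   ]]
top 424.2330104593473 273.2888653252615 212.02569616204892 -0.1218691650697816
[[ 0.003 -0.998  0.066  0.418]
 [-1.    -0.003  0.    -0.028]
 [-0.    -0.066 -0.998  1.228]
 [ 0.     0.     0.     1.   ]]
wrist 350.5822383377949 270.36895172514033 208.19557108075247 0.018303347974436352
[[ 0.221  0.934  0.28   0.055]
 [ 0.975 -0.211 -0.065  0.602]
 [-0.002  0.288 -0.958  0.384]
 [ 0.     0.     0.     1.   ]]
```

View pics/scene0.png

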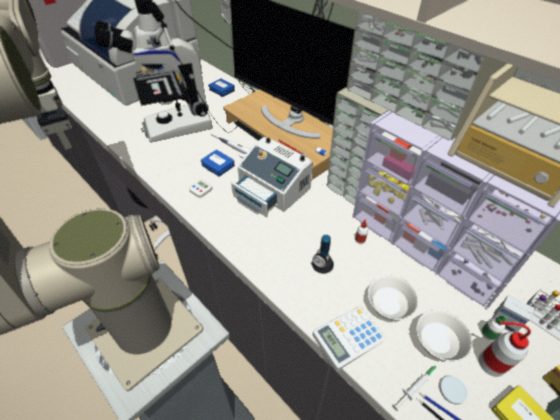

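View pics/top0.png

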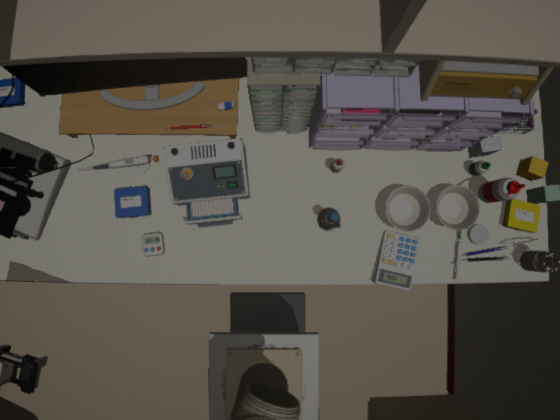

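```bash
python3 -c "
from h import *
print(tool().round(4))"
```

```text
[[ 2.219e-01 -4.000e-04 -9.751e-01  1.331e-01]
 [ 9.751e-01 -1.300e-03  2.219e-01  5.849e-01]
 [-1.400e-03 -1.000e+00  1.000e-04  4.039e-01]
 [ 0.000e+00  0.000e+00  0.000e+00  1.000e+00]]
```

The scene view shows the pump with its open drawer at about (275,175), the gauge in its stand at (323,253), the dropper at (361,232), the timer at (201,188), the slide box at (217,161) and the calculator at (348,335). In the top view the pump is at (207,180) and the gauge at (330,217). I'll enlarge both next.

Run:
```python
import cv2,pickle
t=cv2.imread('pics/top0.png'); s=cv2.imread('pics/scene0.png')
cv2.imwrite('pics/c1.png',cv2.resize(t[130:260,100:270],None,fx=4.6,fy=4.6,interpolation=cv2.INTER_CUBIC))
cv2.imwrite('pics/c2.png',cv2.resize(s[120:280,180:390],None,fx=3.7,fy=3.7,interpolation=cv2.INTER_CUBIC))
cv2.imwrite('pics/c3.png',cv2.resize(t[150:250,300:400],None,fx=5.5,fy=5.5,interpolation=cv2.INTER_CUBIC))
from h import *
c=pickle.load(open('top0.pkl','rb')); P=cloud(c)
print('gauge top',[P[217,x].round(3) for x in (322,326,330,334,338)])
print('pump', [P[y,207].round(3) for y in range(140,226,6)])
```

```text
gauge top [array([ 0.484, -0.166,  0.025]), array([ 0.483, -0.175,  0.044]), array([ 0.478, -0.175,  0.127]), array([ 0.478, -0.185,  0.132]), array([ 0.478, -0.195,  0.133])]
pump [array([0.711, 0.169, 0.002]), array([0.665, 0.148, 0.13 ]), array([0.648, 0.147, 0.133]), array([0.632, 0.147, 0.132]), array([0.617, 0.147, 0.129]), array([0.601, 0.147, 0.128]), array([0.586, 0.148, 0.119]), array([0.571, 0.149, 0.113]), array([0.556, 0.15 , 0.104]), array([0.541, 0.151, 0.097]), array([0.527, 0.154, 0.076]), array([0.511, 0.157, 0.059]), array([0.494, 0.155, 0.066]), array([0.477, 0.154, 0.074]), array([0.463, 0.161, 0.027])]
```

View pics/c1.png

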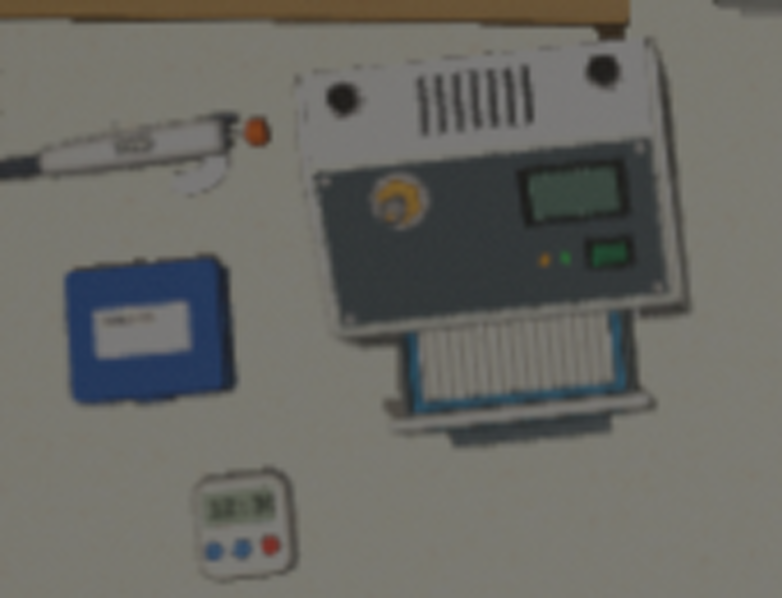

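View pics/c2.png

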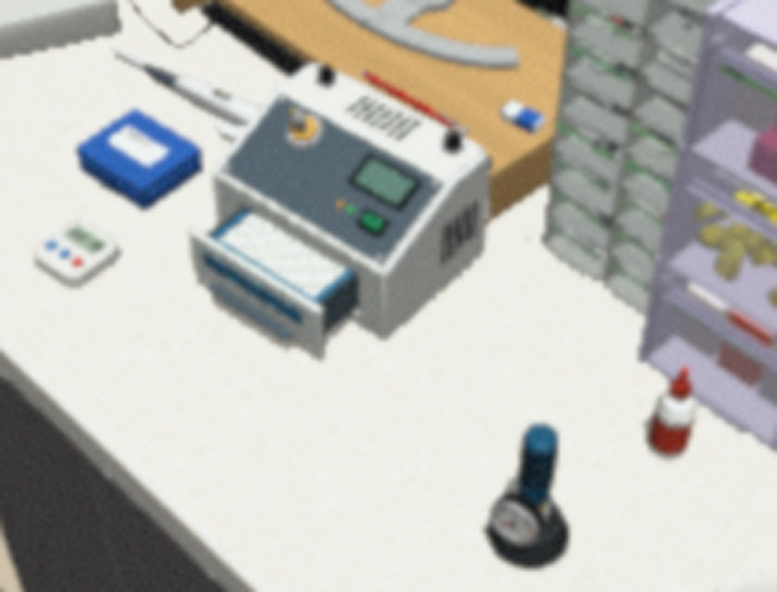

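View pics/c3.png

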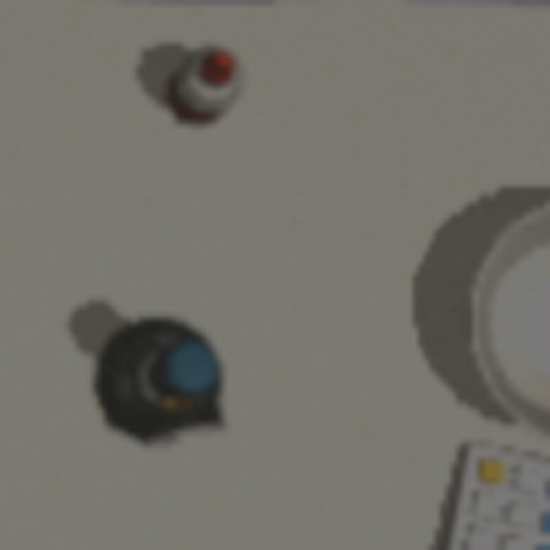

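View pics/wrist0.png

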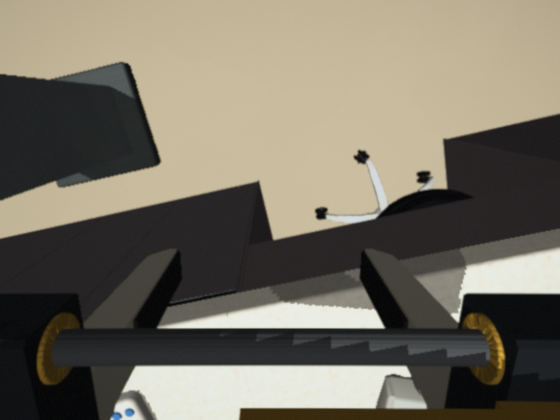

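In the enlarged top crop the pump is turned by about 5°. The port sits at about crop (398,203), which is image (186.5,174). The drawer is open, with its face at about crop y = 415. The gauge's dial points toward the robot and the right side. Next I'll fit the pump pose and zoom in on the port and gauge.

Run:
```python
from h import *
import pickle
t=pickle.load(open('top0.pkl','rb')); s=pickle.load(open('scene0.pkl','rb'))
f=lambda x,y:(100+(x+.5)/4.6-.5,130+(y+.5)/4.6-.5)
BL=p3(t,*f(298,76),z=.132);BR=p3(t,*f(652,42),z=.132);FR=p3(t,*f(690,308),z=.09);FL=p3(t,*f(338,338),z=.09)
print(BL,BR,FR,FL,np.linalg.norm(BL-BR),np.linalg.norm(FL-FR))
print('yaw',[np.arctan2(-(a-b)[0],(a-b)[1]) for a,b in((BL,BR),(FL,FR))], np.linalg.norm(BL-FL),(BL+BR+FL+FR)/4)
# cloud-based: plane of panel from both cams
for n,c in (('top',t),('scene',s)):
    P=cloud(c).reshape(-1,3); m=(abs(P[:,2]-.132)<.006)&(P[:,0]>.55)&(P[:,0]<.72)&(P[:,1]>0)&(P[:,1]<.3)
    q=P[m][:,:2].astype(np.float32); print(n,len(q),cv2.minAreaRect(q))
    m=(P[:,2]>.092)&(P[:,2]<.125)&(P[:,0]>.5)&(P[:,0]<.65)&(P[:,1]>0.04)&(P[:,1]<.27)
    q=P[m]; 
    for _ in range(8):
        ce=q.mean(0); n_=np.linalg.svd(q-ce,full_matrices=False)[2][2]; r=(q-ce)@n_; q=q[abs(r)<max(2.5*np.median(abs(r)),.001)]
    n_*=np.sign(n_[2]); print('panel n',n_,'tilt',np.degrees(np.arccos(n_[2])),'yaw',np.arctan2(-n_[1],-n_[0]),ce,len(q))
def crop(c,x0,y0,w,h,k,n):
    im=c['color'][y0:y0+h,x0:x0+w,::-1]; cv2.imwrite('pics/'+n+'.png',cv2.resize(cv2.convertScaleAbs(im,alpha=1.5),None,fx=k,fy=k,interpolation=cv2.INTER_CUBIC))
crop(t,170,155,40,30,16,'port_t'); crop(s,245,140,40,30,16,'port_s'); crop(t,312,195,40,40,14,'g_t'); crop(s,300,225,40,50,12,'g_s')
a=np.hstack([cv2.resize(cv2.imread(f'pics/{n}.png'),(400,300)) for n in('port_t','port_s')]);b=np.hstack([cv2.resize(cv2.imread(f'pics/{n}.png'),(400,300 )) for n in ('g_t','g_s')])
```

```text
[0.66430371 0.26153203 0.132     ] [0.68342246 0.05739853 0.132     ] [0.53478276 0.03674987 0.09      ] [0.51662957 0.244558   0.09      ] 0.20502685079443697 0.20859951455744008
yaw [np.float64(0.09338565852961901), np.float64(0.08713433454151377)] 0.15446607127979325 [0.59978462 0.15005961 0.111     ]
top 2132 ((0.6342089772224426, 0.15595439076423645), (0.08452478051185608, 0.20986464619636536), 5.6497578620910645)
panel n [-0.40323357 -0.04131152  0.91416413] tilt 23.9127007379224 yaw 0.10209438603041587 [0.56423233 0.1499651  0.1082606 ] 1593
scene 846 ((0.6377628445625305, 0.1539473533630371), (0.09047271311283112, 0.2118641585111618), 10.771077156066895)
panel n [-0.39258518 -0.0381347   0.91892471] tilt 23.23061570014466 yaw 0.09683358214991952 [0.56862575 0.1445609  0.10759591] 1053
```

View pics/port_t.png

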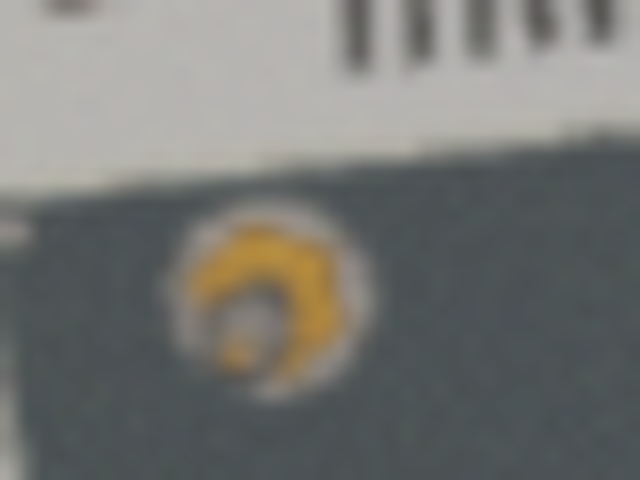

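View pics/port_s.png

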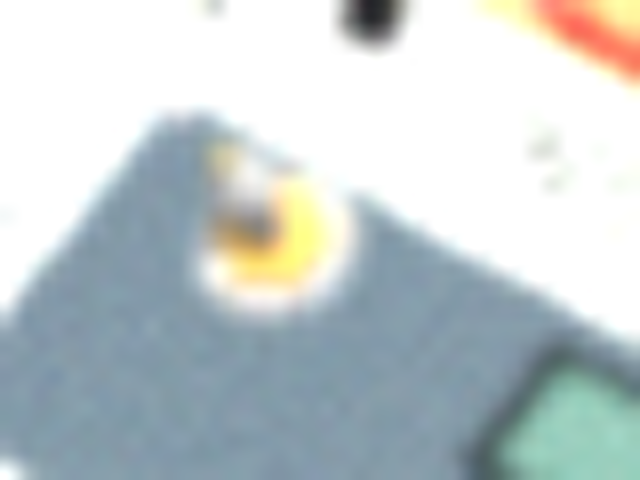

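View pics/g_t.png

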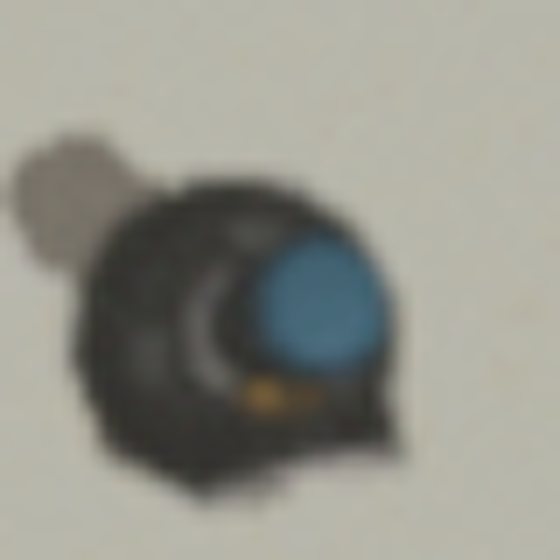

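View pics/g_s.png

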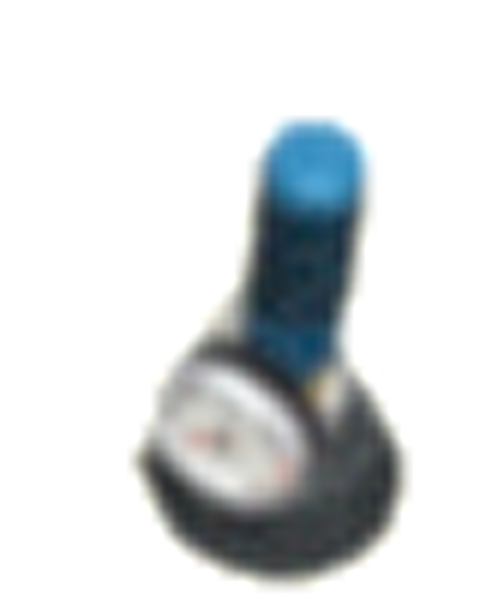

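Run:
```python
from h import *
import pickle
t=pickle.load(open('top0.pkl','rb')); s=pickle.load(open('scene0.pkl','rb'))
x,e=tri((t,186.4,173.25),(s,261.7,155.1)); print('port base',x,e, p3(t,186.4,173.25,.122),p3(s,261.7,155.1,.122))
y,e=tri((t,184.4,176.9),(s,258.3,149.4)); print('pin',y,e,(y-x),np.linalg.norm(y-x))
psi=.092; px=np.array([np.cos(psi),np.sin(psi),0]);py=np.array([-px[1],px[0],0]); c=np.array([.5998,.1500,0])
print('port in pump',(x-c)@px,(x-c)@py)
g,e=tri((t,334.6,216.1),(s,325.8,238.3)); print('gauge top',g,e)
print('stand',p3(t,328.4,218.5,.01),p3(s,300+275/12,225+475/12,.013))
f=lambda x,y:(100+(x+.5)/4.6-.5,130+(y+.5)/4.6-.5)
print('drawer', [p3(t,*f(*q),z=.079) for q in((390,425),(520,420),(652,402))])
for q in((390,425),(520,420),(652,402)): print((p3(t,*f(*q),z=.079)-c)@px)
```

```text
port base [0.59438819 0.20311874 0.11853254] [np.float64(0.0008801226581196563), np.float64(0.0008801226581195406)] [0.5931746  0.20297369 0.122     ] [0.5923338  0.19930617 0.122     ]
pin [0.57945567 0.20109926 0.15249087] [np.float64(0.0007822380538975779), np.float64(0.0007822380538976945)] [-0.01493252 -0.00201948  0.03395833] 0.03715140340564105
port in pump -0.0005088948546207581 0.05339128246223017
gauge top [ 0.48091011 -0.18784278  0.1221508 ] [np.float64(3.8783113612651274e-05), np.float64(3.878311361275775e-05)]
stand [ 0.48030491 -0.18605357  0.01      ] [ 0.4722059 -0.1963916  0.013    ]
drawer [array([0.46590983, 0.21499039, 0.079     ]), array([0.46919156, 0.13750695, 0.079     ]), array([0.48011572, 0.05942871, 0.079     ])]
-0.12735325727734606
-0.13120382992805263
-0.12749894180415156
```

The triangulated port (base to pin 37.15 mm, base about 0.12 m high) agrees with the description, as does the gauge top. Now I'll turn the tool to the pump's yaw and move in front of the drawer with the fingers closed.

```bash
python3 -m inch '[{"twist":-0.105},{"twist":-0.105},{"twist":-0.105},{"x":-20,"z":-10},{"x":-40,"z":-20},{"x":-40,"z":-20},{"x":-40,"z":-20},{"x":-40,"z":-20},{"x":-40,"z":-20},{"x":-40,"z":-20},{"x":-40,"z":-20},{"x":-40,"z":-20}]' -1 20; python3 -m inch '[{"x":-40,"z":-20},{"x":-40,"z":-20},{"x":-37,"z":-20},{"z":-10},{"y":0},{"y":0}]'; python3 -c "
from h import *
print(tool().round(4)); c=snap('wrist'); save(c,'w1')"
```

```text
[[ 2.219e-01 -4.000e-04 -9.751e-01  1.331e-01]
 [ 9.751e-01 -1.300e-03  2.219e-01  5.849e-01]
 [-1.400e-03 -1.000e+00  1.000e-04  4.039e-01]
 [ 0.000e+00  0.000e+00  0.000e+00  1.000e+00]]$[0]: bad value
$[0]: bad value
```

View pics/w1.png

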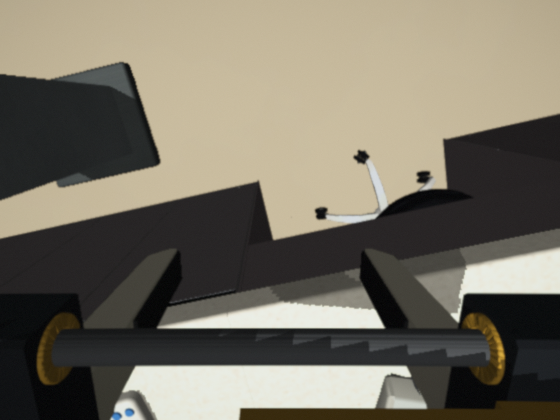

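The arm hasn't moved: both calls were refused and the wrist view is unchanged. Every row apparently needs all four keys.

```bash
python3 -m inch '[{"x":0,"y":0,"z":0,"twist":-0.105},{"x":0,"y":0,"z":0,"twist":-0.105},{"x":0,"y":0,"z":0,"twist":-0.105},{"x":-20,"y":0,"z":-10,"twist":0},{"x":-40,"y":0,"z":-20,"twist":0},{"x":-40,"y":0,"z":-20,"twist":0},{"x":-40,"y":0,"z":-20,"twist":0},{"x":-40,"y":0,"z":-20,"twist":0}]' -1 20;  python3 -c "
from h import *
print(tool().round(4))"
```

```text
t: 1.0
tool_pos: [0.2396, 0.4125, 0.4045]
orientation: [-1.165, -1.276, 1.277]
force: [1.0, 0.2, -0.7]
opening: 0.0333
[[-9.160e-02  0.000e+00 -9.958e-01  2.396e-01]
 [ 9.958e-01 -2.000e-04 -9.160e-02  4.125e-01]
 [-2.000e-04 -1.000e+00 -0.000e+00  4.045e-01]
 [ 0.000e+00  0.000e+00  0.000e+00  1.000e+00]]
```

```bash
python3 -m inch '[{"x":-42,"y":0,"z":-22,"twist":0},{"x":-42,"y":0,"z":-22,"twist":0},{"x":-42,"y":0,"z":-22,"twist":0},{"x":-42,"y":0,"z":-22,"twist":0},{"x":-42,"y":0,"z":-22,"twist":0},{"x":-42,"y":0,"z":-22,"twist":0},{"x":-42,"y":0,"z":-18,"twist":0},{"x":0,"y":0,"z":0,"twist":0},{"x":0,"y":0,"z":0,"twist":0}]';  python3 -c "
from h import *
print(tool().round(4)); c=snap('wrist'); save(c,'w2')"
```

```text
t: 1.9
tool_pos: [0.4156, 0.134, 0.4045]
orientation: [-1.166, -1.273, 1.274]
force: [-0.0, -0.1, 0.1]
opening: 0.0004
[[-8.780e-02 -6.000e-04 -9.961e-01  4.156e-01]
 [ 9.961e-01  2.000e-04 -8.780e-02  1.340e-01]
 [ 3.000e-04 -1.000e+00  6.000e-04  4.045e-01]
 [ 0.000e+00  0.000e+00  0.000e+00  1.000e+00]]
```

View pics/w2.png

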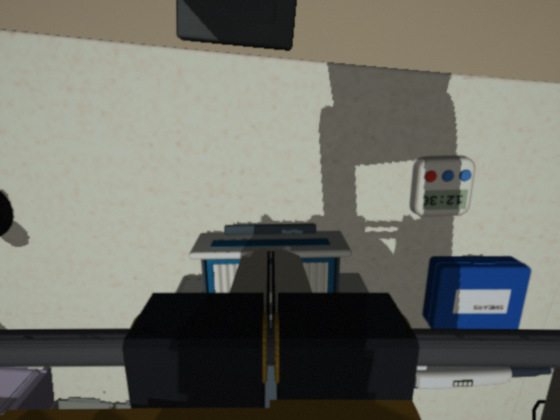

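The wrist view shows the drawer face at rows 235–250, columns 192–352, with its lip at row 228. The closed fingers are centred at column 270. I'll measure the face and then descend.

```bash
python3 - <<'E'
from h import *
c=snap('wrist')
for u,v in((230,227),(300,227),(220,243),(300,243),(220,236),(345,238),(195,248)): print((u,v),p3(c,u,v).round(4))
E
python3 -m inch '[{"x":0,"y":20,"z":0,"twist":0},{"x":0,"y":35,"z":0,"twist":0},{"x":0,"y":40,"z":0,"twist":0},{"x":0,"y":40,"z":0,"twist":0},{"x":0,"y":30,"z":0,"twist":0},{"x":0,"y":12,"z":0,"twist":0},{"x":0,"y":0,"z":0,"twist":0},{"x":0,"y":0,"z":0,"twist":0}]'
python3 - <<'E'
from h import *
c=snap('scene'); im=c['color'][120:280,180:390,::-1]; cv2.imwrite('pics/s2.png',cv2.resize(im,None,fx=3.5,fy=3.5,interpolation=cv2.INTER_CUBIC))
E
```

```text
(230, 227) [0.4675 0.0955 0.0267]
(300, 227) [0.4603 0.1709 0.0278]
(220, 243) [0.4765 0.0886 0.052 ]
(300, 243) [0.4681 0.1696 0.0543]
(220, 236) [0.4778 0.0856 0.0297]
(345, 238) [ 4.790e-01  2.286e-01 -3.000e-04]
(195, 248) [0.48   0.0652 0.0616]
t: 2.8
tool_pos: [0.4158, 0.1357, 0.2291]
orientation: [-1.165, -1.278, 1.276]
force: [-0.6, -0.1, 0.7]
opening: 0.0002
```

View pics/s2.png

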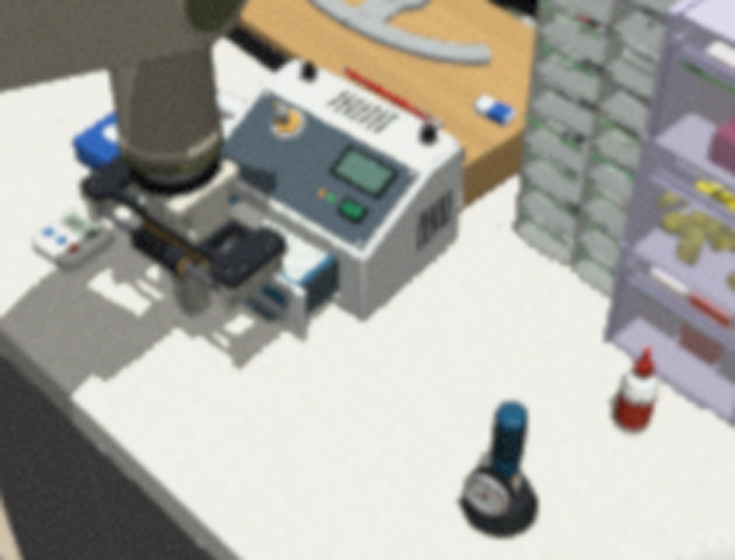

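```bash
for i in 1; do python3 -m inch '[{"x":0,"y":0,"z":-20,"twist":0},{"x":0,"y":0,"z":-15,"twist":0},{"x":0,"y":0,"z":-8,"twist":0},{"x":0,"y":0,"z":-8,"twist":0},{"x":0,"y":0,"z":-8,"twist":0},{"x":0,"y":0,"z":-8,"twist":0}]'; done;  python3 -m inch '[{"x":0,"y":0,"z":-6,"twist":0},{"x":0,"y":0,"z":-6,"twist":0}]'
```

```text
t: 3.45
tool_pos: [0.4824, 0.1411, 0.2279]
orientation: [-1.165, -1.276, 1.276]
force: [-1.5, 0.8, 1.2]
opening: 0.0005
t: 3.65
tool_pos: [0.4943, 0.1421, 0.2276]
orientation: [-1.164, -1.276, 1.276]
force: [-0.9, -0.3, 1.5]
opening: 0.0001
```

```bash
R='x'; python3 -m inch '[{"x":0,"y":0,"z":-4,"twist":0},{"x":0,"y":0,"z":-4,"twist":0}]';python3 -m inch '[{"x":0,"y":0,"z":-4,"twist":0},{"x":0,"y":0,"z":-3,"twist":0}]';python3 -m inch '[{"x":0,"y":0,"z":-3,"twist":0},{"x":0,"y":0,"z":-3,"twist":0}]'
```

```text
t: 3.85
tool_pos: [0.5022, 0.1428, 0.2276]
orientation: [-1.164, -1.276, 1.276]
force: [-1.5, 1.5, -0.8]
opening: 0.0007
t: 4.05
tool_pos: [0.508, 0.1435, 0.2274]
orientation: [-1.161, -1.273, 1.279]
force: [-10.2, -0.2, 7.9]
opening: 0.0003
t: 4.25
tool_pos: [0.5136, 0.144, 0.2272]
orientation: [-1.161, -1.272, 1.279]
force: [-23.1, -2.8, 17.8]
opening: 0.0005
```

Run:
```python
from h import *
c=snap('scene'); im=c['color'][120:240,180:350,::-1]; cv2.imwrite('pics/s3.png',cv2.resize(im,None,fx=4.6,fy=4.6,interpolation=cv2.INTER_CUBIC))
c=snap('wrist'); save(c,'w3')
```

```text
(no output)
```

View pics/s3.png

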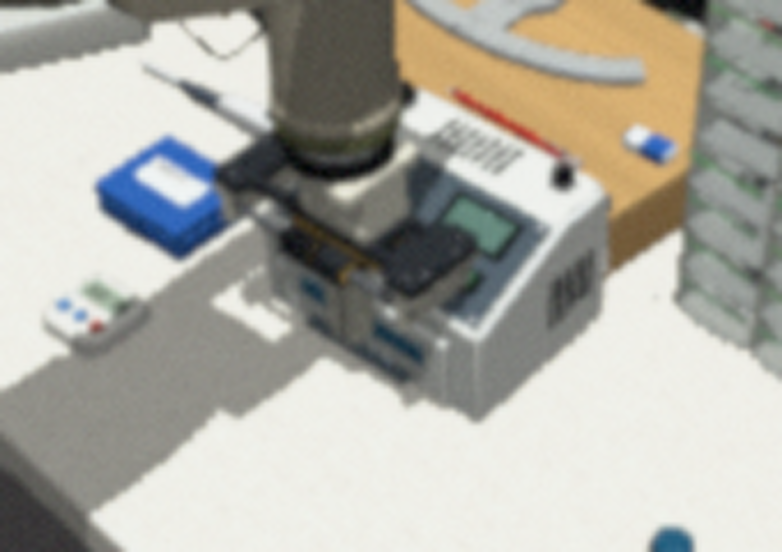

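View pics/w3.png

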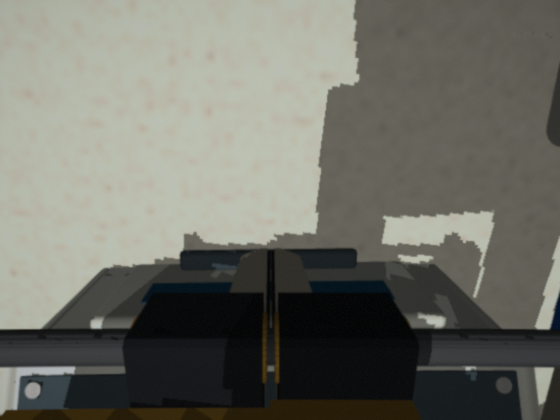

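The drawer is nearly home, but the upward force suggests the gripper body is touching the sloped panel. I'll back off slightly, rise 16 mm and push again higher on the face.

```bash
python3 -m inch '[{"x":0,"y":0,"z":5,"twist":0},{"x":0,"y":0,"z":5,"twist":0},{"x":0,"y":-8,"z":0,"twist":0},{"x":0,"y":-8,"z":0,"twist":0},{"x":0,"y":0,"z":0,"twist":0}]'; python3 -m inch '[{"x":0,"y":0,"z":-4,"twist":0},{"x":0,"y":0,"z":-4,"twist":0},{"x":0,"y":0,"z":0,"twist":0}]';python3 -m inch '[{"x":0,"y":0,"z":-3,"twist":0},{"x":0,"y":0,"z":0,"twist":0}]'
```

```text
t: 4.85
tool_pos: [0.506, 0.1432, 0.2459]
orientation: [-1.167, -1.279, 1.274]
force: [0.9, 0.1, 0.1]
opening: 0.0009
t: 5.15
tool_pos: [0.5129, 0.1438, 0.2434]
orientation: [-1.163, -1.274, 1.277]
force: [-4.4, -0.9, 3.2]
opening: 0.0008
t: 5.35
tool_pos: [0.5141, 0.144, 0.2428]
orientation: [-1.159, -1.27, 1.281]
force: [-18.0, -2.3, 14.1]
opening: 0.0003
```

```bash
python3 -m inch '[{"x":0,"y":0,"z":-3,"twist":0},{"x":0,"y":0,"z":0,"twist":0},{"x":0,"y":0,"z":0,"twist":0}]'; python3 -m inch '[{"x":0,"y":0,"z":10,"twist":0},{"x":0,"y":0,"z":20,"twist":0},{"x":0,"y":0,"z":30,"twist":0},{"x":0,"y":-20,"z":20,"twist":0},{"x":0,"y":-40,"z":0,"twist":0},{"x":0,"y":-40,"z":0,"twist":0},{"x":0,"y":-20,"z":0,"twist":0},{"x":0,"y":0,"z":0,"twist":0}]'
python3 - <<'E'
from h import *
c=snap('wrist'); save(c,'w4'); P=cloud(c)
import pickle; pickle.dump(c,open('w4.pkl','wb'))
E
```

```text
t: 5.65
tool_pos: [0.5153, 0.1442, 0.2426]
orientation: [-1.155, -1.265, 1.284]
force: [-33.0, -4.5, 26.3]
opening: 0.0004
t: 6.45
tool_pos: [0.4406, 0.1373, 0.3677]
orientation: [-1.17, -1.282, 1.272]
force: [0.1, 1.1, -0.6]
opening: 0.0005
```

View pics/w4.png

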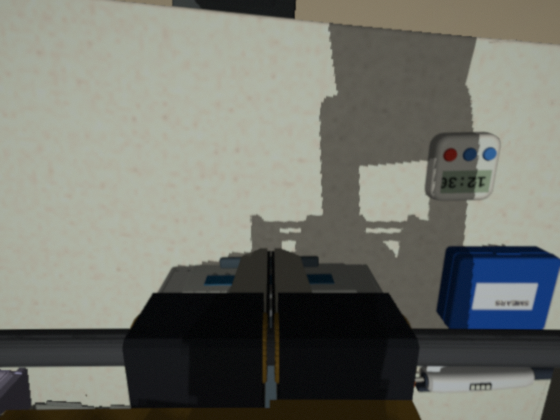

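Run:
```python
from h import *
import pickle
c=pickle.load(open('w4.pkl','rb'))
px=np.array([.9958,.0916,0])
for u,v in((210,275),(215,275),(225,268),(310,268),(340,278),(212,280),(228,262),(310,262),(180,285),(370,285)): p=p3(c,u,v); print((u,v),p.round(4),round(p@px,4))
t=snap('scene'); im=t['color'][120:240,180:350,::-1]; cv2.imwrite('pics/s5.png',cv2.resize(im,None,fx=4.6,fy=4.6,interpolation=cv2.INTER_CUBIC))
t=snap('top');save(t,'t5'); im=t['color'][130:240,100:270,::-1]; cv2.imwrite('pics/t5c.png',cv2.resize(im,None,fx=4.6,fy=4.6,interpolation=cv2.INTER_CUBIC))
```

```text
(210, 275) [0.5288 0.086  0.0398] 0.5345
(215, 275) [0.5277 0.091  0.0411] 0.5338
(225, 268) [0.5257 0.0991 0.0287] 0.5326
(310, 268) [0.5178 0.184  0.029 ] 0.5325
(340, 278) [0.5151 0.2099 0.0501] 0.5322
(212, 280) [0.5271 0.0899 0.0522] 0.5331
(228, 262) [0.5184 0.1018 0.0296] 0.5256
(310, 262) [0.5119 0.1834 0.0276] 0.5266
(180, 285) [0.5392 0.0584 0.0451] 0.5423
(370, 285) [0.5193 0.239  0.051 ] 0.539
```

View pics/s5.png

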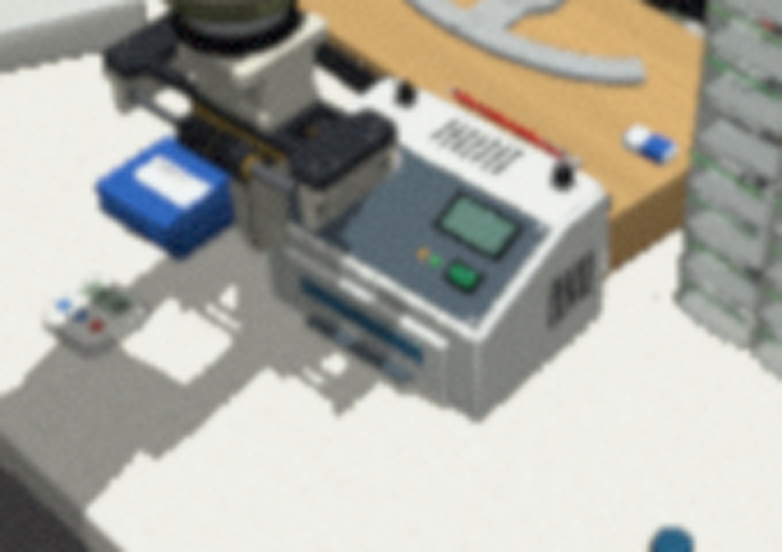

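View pics/t5c.png

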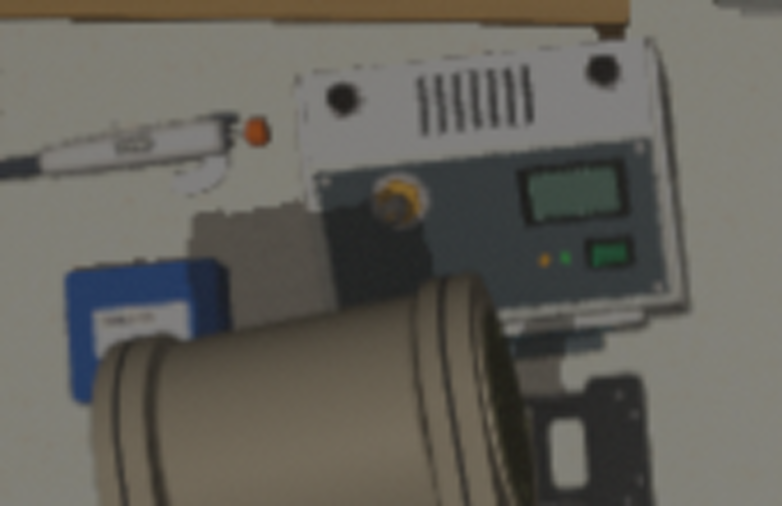

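The drawer face now stands 8 mm proud of the case, which is its plate thickness. The push met a hard stop at 33 N, so the drawer is home. Next, the gauge.

```bash
python3 -m inch '[{"x":-25,"y":-20,"z":0,"twist":0},{"x":-40,"y":-16,"z":2,"twist":0},{"x":-40,"y":0,"z":2,"twist":0},{"x":-40,"y":0,"z":2,"twist":0},{"x":-40,"y":0,"z":2,"twist":0},{"x":-40,"y":0,"z":2,"twist":0},{"x":-40,"y":0,"z":0,"twist":0},{"x":-40,"y":0,"z":0,"twist":0},{"x":-20,"y":0,"z":0,"twist":0},{"x":0,"y":0,"z":0,"twist":0},{"x":0,"y":0,"z":0,"twist":0}]' 1
python3 - <<'E'
from h import *
import pickle
print(tool().round(4)); c=snap('wrist'); save(c,'w6'); pickle.dump(c,open('w6.pkl','wb'))
E
```

```text
t: 7.7
tool_pos: [0.4585, -0.1875, 0.3978]
orientation: [-1.162, -1.274, 1.275]
force: [-0.5, 0.1, 0.4]
opening: 0.0838
[[-0.0898 -0.0028 -0.996   0.4585]
 [ 0.996   0.002  -0.0898 -0.1875]
 [ 0.0022 -1.      0.0026  0.3978]
 [ 0.      0.      0.      1.    ]]
```

View pics/w6.png

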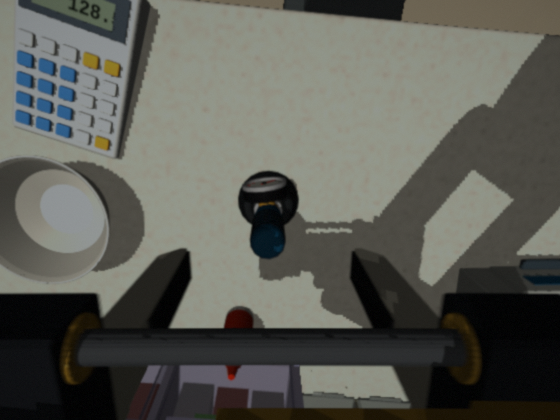

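Run:
```python
from h import *
import pickle
c=pickle.load(open('w6.pkl','rb'))
im=c['color'][160:270,225:315,::-1]; cv2.imwrite('pics/w6c.png',cv2.resize(cv2.convertScaleAbs(im,alpha=1.6),None,fx=5,fy=5,interpolation=cv2.INTER_CUBIC))
for u,v in((264,238),(268,238),(272,238),(268,232),(268,246),(268,252)): print((u,v),p3(c,u,v).round(4))
```

```text
(264, 238) [ 0.4762 -0.1906  0.1301]
(268, 238) [ 0.4762 -0.1876  0.1292]
(272, 238) [ 0.4752 -0.1846  0.1312]
(268, 232) [ 0.4711 -0.188   0.13  ]
(268, 246) [ 0.4825 -0.187   0.1299]
(268, 252) [ 0.4876 -0.1866  0.1294]
```

View pics/w6c.png

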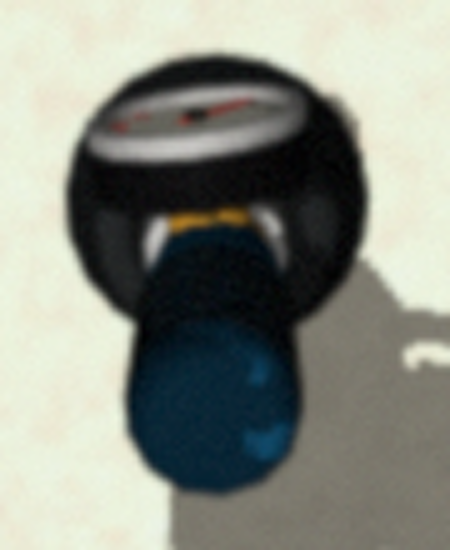

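Run:
```python
from h import *
import pickle
c=pickle.load(open('w6.pkl','rb')); t=pickle.load(open('top0.pkl','rb'))
a=p3(c,267.2,240,.128); b=p3(c,267.8,200.6,.01); print(a,b)
print(tri((c,267.2,240),(t,334.6,216.1)))
T=tool(); print('gauge in tool', (T[:3,:3].T@(np.r_[(a+b)[:2]/2,.102]-T[:3,3])).round(4))
```

```text
[ 0.47840749 -0.18801428  0.128     ] [ 0.47949834 -0.18801443  0.01      ]
(array([ 0.48089485, -0.187852  ,  0.12177602]), [np.float64(1.931290215237187e-05), np.float64(1.9312902152315475e-05)])
gauge in tool [-0.0035  0.2962 -0.0207]
```

The gauge axis is at about (0.479, −0.188). It is consistent between the cap and the stand, and the cap height is about 0.13 m. I'll move over it and descend.

```bash
python3 -m inch '[{"x":-3,"y":0,"z":-11,"twist":0},{"x":0,"y":20,"z":-10,"twist":0},{"x":0,"y":30,"z":0,"twist":0},{"x":0,"y":30,"z":0,"twist":0},{"x":0,"y":20,"z":0,"twist":0},{"x":0,"y":0,"z":0,"twist":0},{"x":0,"y":0,"z":0,"twist":0}]'
python3 - <<'E'
from h import *
import pickle
T=tool(); print(T.round(4)); print((T[:3,:3].T@(np.r_[.479,-.188,.102]-T[:3,3])).round(4)); c=snap('wrist'); save(c,'w7')
E
```

```text
t: 8.45
tool_pos: [0.4801, -0.1876, 0.2998]
orientation: [-1.163, -1.277, 1.277]
force: [0.1, 0.5, -0.0]
opening: 0.0929
[[-9.240e-02 -7.000e-04 -9.957e-01  4.801e-01]
 [ 9.957e-01  5.000e-04 -9.240e-02 -1.876e-01]
 [ 6.000e-04 -1.000e+00  7.000e-04  2.998e-01]
 [ 0.000e+00  0.000e+00  0.000e+00  1.000e+00]]
[-0.0004  0.1978  0.001 ]
```

View pics/w7.png

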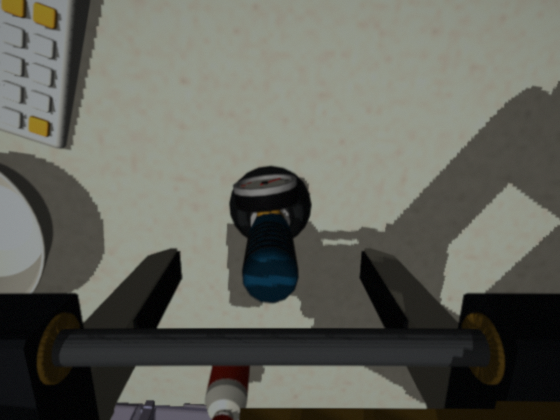

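```bash
python3 -m inch '[{"x":0,"y":15,"z":0,"twist":0},{"x":0,"y":12,"z":1,"twist":0},{"x":0,"y":3,"z":0,"twist":0},{"x":0,"y":0,"z":0,"twist":0}]'
python3 -m inch '[{"x":0,"y":0,"z":0,"twist":0},{"x":0,"y":0,"z":0,"twist":0},{"x":0,"y":0,"z":0,"twist":0},{"x":0,"y":0,"z":0,"twist":0},{"x":0,"y":0,"z":0,"twist":0},{"x":0,"y":0,"z":0,"twist":0},{"x":0,"y":0,"z":0,"twist":0},{"x":0,"y":0,"z":0,"twist":0},{"x":0,"y":0,"z":0,"twist":0},{"x":0,"y":0,"z":0,"twist":0}]' -1 8
```

```text
t: 8.9
tool_pos: [0.4786, -0.1885, 0.2686]
orientation: [-1.163, -1.275, 1.276]
force: [-0.3, -0.1, -0.4]
opening: 0.0931
t: 9.9
tool_pos: [0.479, -0.1887, 0.2697]
orientation: [-1.165, -1.276, 1.276]
force: [0.3, -0.8, 0.4]
opening: 0.0274
```

The gauge is gripped, with the opening at 27.4 mm. The tool can only twist about its own axis, so I'll tilt the gauge in the light grip by 24°, levering it against the stand's bore. First I'll lift 12 mm.

```bash
python3 -m inch '[{"x":0,"y":-6,"z":0,"twist":0},{"x":0,"y":-6,"z":0,"twist":0},{"x":0,"y":0,"z":0,"twist":0}]'
python3 -m inch '[{"x":0,"y":0,"z":5,"twist":0},{"x":0,"y":0.5,"z":5,"twist":0},{"x":0,"y":0,"z":0,"twist":0}]'
python3 - <<'E'
from h import *
c=snap('wrist'); save(c,'w8')
c=snap('scene'); im=c['color'][205:285,280:380,::-1]; cv2.imwrite('pics/s8.png',cv2.resize(im,None,fx=6,fy=6,interpolation=cv2.INTER_CUBIC))
E
```

```text
t: 10.2
tool_pos: [0.4795, -0.1889, 0.2831]
orientation: [-1.167, -1.277, 1.276]
force: [0.3, 0.3, -1.3]
opening: 0.0276
t: 10.5
tool_pos: [0.4685, -0.1896, 0.281]
orientation: [-1.164, -1.276, 1.276]
force: [1.1, 1.2, -1.1]
opening: 0.0276
```

View pics/w8.png

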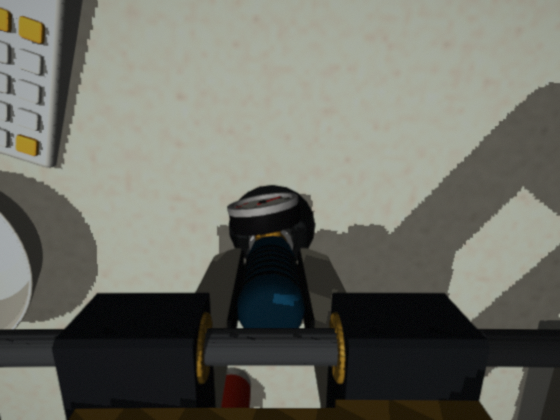

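View pics/s8.png

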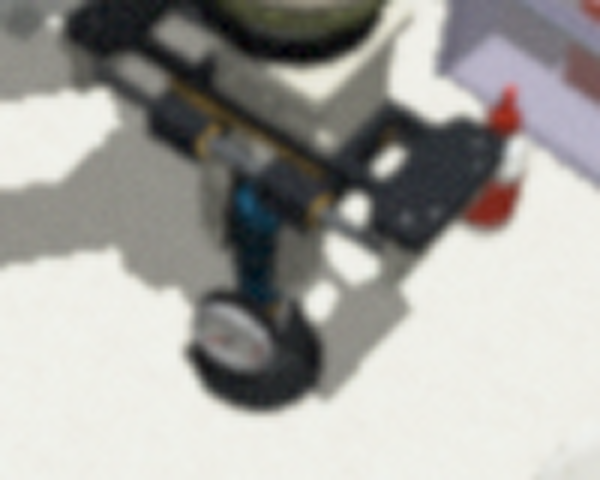

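```bash
python3 -m inch '[{"x":0,"y":0.6,"z":5,"twist":0},{"x":0,"y":1,"z":5,"twist":0},{"x":0,"y":1,"z":5,"twist":0},{"x":0,"y":0,"z":0,"twist":0}]'
python3 -m inch '[{"x":0,"y":1.5,"z":5,"twist":0},{"x":0,"y":1.5,"z":5,"twist":0},{"x":0,"y":1.5,"z":5,"twist":0},{"x":0,"y":0,"z":0,"twist":0}]'
python3 - <<'E'
from h import *
c=snap('wrist'); save(c,'w9')
c=snap('scene'); im=c['color'][205:285,280:380,::-1]; cv2.imwrite('pics/s9.png',cv2.resize(im,None,fx=6,fy=6,interpolation=cv2.INTER_CUBIC))
E
```

```text
t: 11.0
tool_pos: [0.4535, -0.191, 0.2784]
orientation: [-1.164, -1.275, 1.276]
force: [0.0, 0.8, -0.9]
opening: 0.0274
t: 11.4
tool_pos: [0.4385, -0.1923, 0.2737]
orientation: [-1.164, -1.275, 1.276]
force: [0.9, 0.9, -2.6]
opening: 0.0274
```

View pics/w9.png

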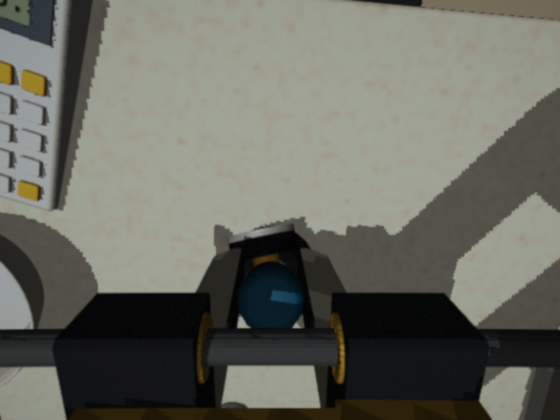

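View pics/s9.png

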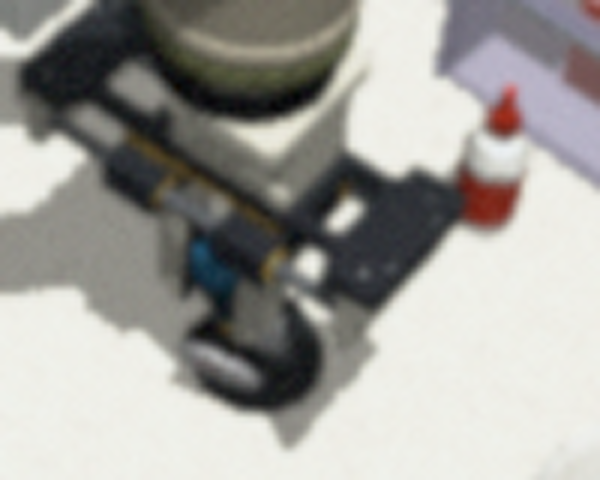

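The gauge has tilted in the grip, and its dial now faces down and toward the front. I'll tighten the grip and draw it out along its axis.

```bash
python3 -m inch '[{"x":0,"y":0,"z":0,"twist":0},{"x":0,"y":0,"z":0,"twist":0},{"x":0,"y":0,"z":0,"twist":0},{"x":0,"y":-5,"z":2,"twist":0},{"x":0,"y":-10,"z":4,"twist":0},{"x":0,"y":-20,"z":4,"twist":0},{"x":0,"y":-35,"z":0,"twist":0},{"x":0,"y":-40,"z":0,"twist":0},{"x":0,"y":-20,"z":0,"twist":0},{"x":0,"y":0,"z":0,"twist":0}]' -1 35
python3 - <<'E'
from h import *
import pickle
c=snap('wrist'); save(c,'w10'); pickle.dump(c,open('w10.pkl','wb'))
c=snap('scene'); pickle.dump(c,open('s10.pkl','wb')); im=c['color'][160:280,250:400,::-1]; cv2.imwrite('pics/s10.png',cv2.resize(im,None,fx=5,fy=5,interpolation=cv2.INTER_CUBIC))
E
```

```text
t: 12.5
tool_pos: [0.4298, -0.1937, 0.4091]
orientation: [-1.173, -1.279, 1.276]
force: [0.1, -0.4, -1.8]
opening: 0.0274
```

View pics/s10.png

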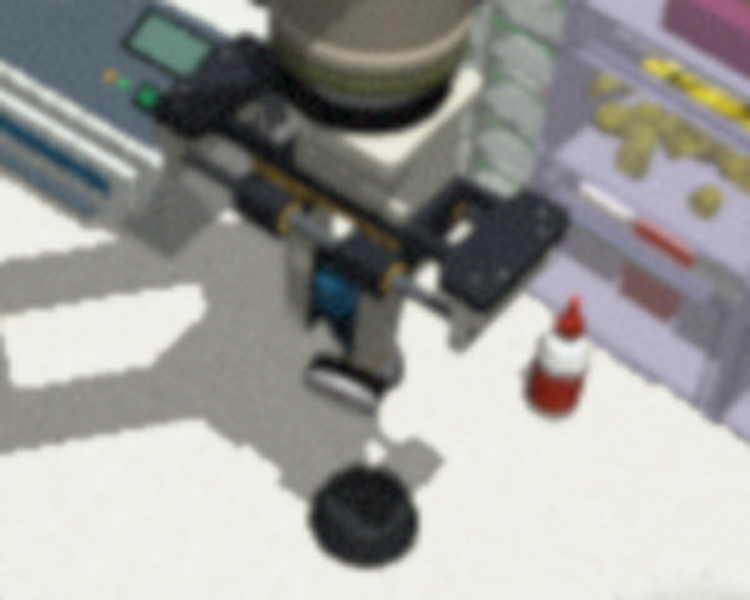

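View pics/w10.png

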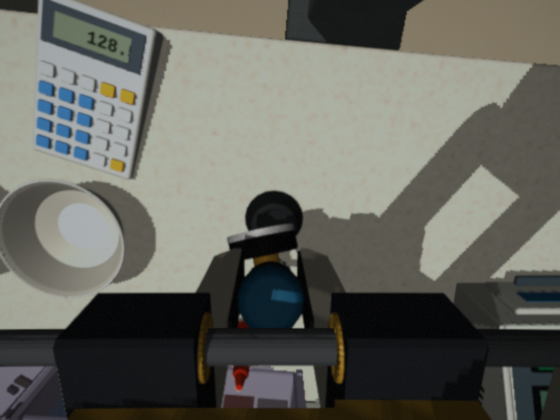

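The stand is empty and the gauge is held tilted. In the wrist view the cap is at (271,295) and the dial is seen nearly edge-on at (230–297, 228–243). I'll fit the in-hand pose from the depth data.

```bash
cat > fit.py <<'E'
from h import *
from scipy.optimize import least_squares
def pts(c,T):
    P=cloud(c); Q=(P-T[:3,3])@T[:3,:3]   # tool coords
    m=(c['depth']>0.05)&(abs(Q[...,0])<.045)&(abs(Q[...,2])<.09)&(Q[...,1]>.12)&(Q[...,1]<.29)
    return Q,m
def sdf_box(r,z,R,a,b):
    dx=r-R; dz=abs(z-(a+b)/2)-(b-a)/2
    return np.minimum(np.maximum(dx,dz),0)+np.hypot(np.maximum(dx,0),np.maximum(dz,0))
def sdf(G):
    r=np.hypot(G[:,0],G[:,1])
    d=sdf_box(r,G[:,2],.014,.046,.1205)
    d=np.minimum(d,sdf_box(r,G[:,2],.0145,0,.034))
    d=np.minimum(d,sdf_box(np.hypot(G[:,1],G[:,2]-.045),-G[:,0],.021,.016,.033))
    return d
def pose(p):
    # tool coords: x jaw, y down, z front. tilt about tool x; axis at tilt t: up=-y, leaning to +z
    t,phi,s,dz,dx=p
    z=np.array([0,-np.cos(t),np.sin(t)]); xg0=np.array([0,-np.sin(t),-np.cos(t)]) # gauge x at phi=0: pointing back (-z tool)
    yg0=np.cross(z,xg0)
    x=np.cos(phi)*xg0+np.sin(phi)*yg0; y=np.cross(z,x)
    o=np.array([dx,.167,dz])-s*z
    return o,np.stack([x,y,z],1)
def fit(Q,p0=(np.radians(24),0,.094,0,0)):
    f=lambda p: sdf((Q-pose(p)[0])@pose(p)[1])
    r=least_squares(f,p0,loss='soft_l1',f_scale=.001,x_scale=[.1,.1,.01,.01,.01]); return r
E
python3 - <<'E'
from fit import *
import pickle
c=pickle.load(open('w10.pkl','rb')); T=c['w']@np.linalg.inv(np.array(c['tool_from_camera']))
Q,m=pts(c,T)
col=c['color'].astype(int)
# keep column between the fingers, plus dial zone
v,u=np.mgrid[:420,:560]
k=m&(((v>262)&(v<325)&(u>240)&(u<303)&(col[...,2]>col[...,0]+15))|((v>222)&(v<258)&(u>226)&(u<302)))
im=c['color'][...,::-1].copy(); im[k]=(0,255,0); cv2.imwrite('pics/k.png',cv2.resize(im[200:340,200:340],None,fx=4,fy=4))
q=Q[k]; print(len(q), np.percentile(q,[0,50,100],axis=0).round(3))
r=fit(q); 
for _ in range(3):
    d=abs(r.fun); q2=q[abs(sdf((q-pose(r.x)[0])@pose(r.x)[1]))<.004]; r=fit(q2,r.x)
print(np.degrees(r.x[:2]),r.x[2:],len(q2),np.sqrt(np.mean(r.fun**2)))
J=r.jac; print('sd',np.sqrt(np.diag(np.linalg.inv(J.T@J)))*.0015)
E
```

```text
4916 [[-0.027  0.137 -0.01 ]
 [-0.001  0.145  0.006]
 [ 0.016  0.224  0.016]]
[26.48841324 10.15001329] [ 0.09426996 -0.00305459 -0.00125813] 4733 0.0007667374295820513
sd [1.92668062e-03 6.95475850e-03 7.09974193e-05 1.44979001e-04
 1.59558230e-04]
```

View pics/k.png

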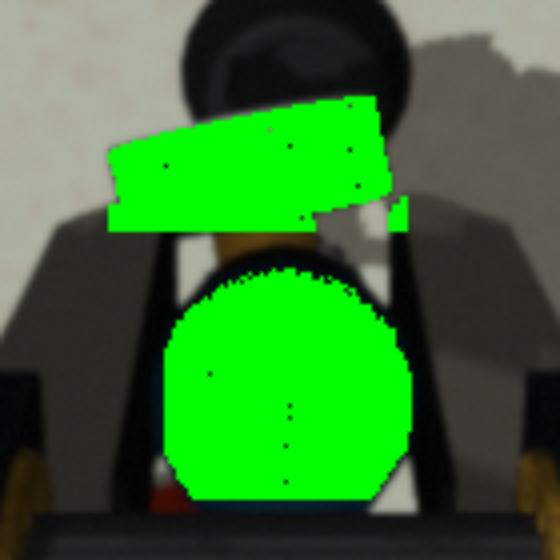

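```bash
cat >> fit.py <<'E'
def sdf(G):
    r=np.hypot(G[:,0],G[:,1])
    d=np.maximum(sdf_box(r,G[:,2],.014,.046,.122), np.sqrt(r**2+(G[:,2]-.0955)**2)-.0265)
    d=np.minimum(d,sdf_box(r,G[:,2],.0145,0,.034))
    d=np.minimum(d,sdf_box(np.hypot(G[:,1],G[:,2]-.045),-G[:,0],.021,.016,.033))
    return d
E
python3 - <<'E'
from fit import *
import pickle
c=pickle.load(open('w10.pkl','rb')); T=c['w']@np.linalg.inv(np.array(c['tool_from_camera']))
Q,m=pts(c,T); col=c['color'].astype(int); v,u=np.mgrid[:420,:560]
A=m&((v>262)&(v<322)&(u>240)&(u<303)&(col[...,2]>col[...,0]+15)); B=m&((v>222)&(v<253)&(u>226)&(u<299))
def run(k,n):
    q=Q[k]; r=fit(q,(np.radians(24),.17,.094,0,0))
    for _ in range(4):
        q2=q[abs(sdf((q-pose(r.x)[0])@pose(r.x)[1]))<.003]; r=fit(q2,r.x)
    print(n,np.degrees(r.x[:2]).round(2),r.x[2:].round(4),len(q2),len(q),np.sqrt(np.mean(r.fun**2)).round(5)); return r.x
x=run(A|B,'both')
B2=B&(u>234)&(u<292)&(v>229)
x=run(A|B2,'inner dial')
# render prediction outlines
o,Rg=pose(x); Tc=np.linalg.inv(np.array(c['tool_from_camera']))
a=np.linspace(0,2*np.pi,60)
rings=[np.stack([.014*np.cos(a),.014*np.sin(a),0*a+.118],1)]+[np.stack([0*a-e,.021*np.cos(a),.045+.021*np.sin(a)],1) for e in(.033,.016)]+[np.stack([.0145*np.cos(a),.0145*np.sin(a),0*a],1)]
im=c['color'][...,::-1].copy(); im=cv2.resize(im[200:340,200:340],None,fx=5,fy=5,interpolation=cv2.INTER_CUBIC)
for g in rings:
    X=(g@Rg.T+o)@Tc[:3,:3].T+Tc[:3,3]; p=X[:,:2]/X[:,2:]; p=p*(1+c['k1']*(p**2).sum(1,keepdims=True)); p=p*[c['fx'],c['fy']]+[c['cx'],c['cy']]
    cv2.polylines(im,[((p-200+.5)*5).astype(int)],True,(0,255,255),1)
cv2.imwrite('pics/k2.png',im)
E
```

```text
both [26.   11.08] [ 0.0935 -0.0053 -0.0006] 4425 4484 0.00076
inner dial [26.15 11.32] [ 0.0934 -0.0054 -0.0005] 4106 4139 0.00077
```

View pics/k2.png

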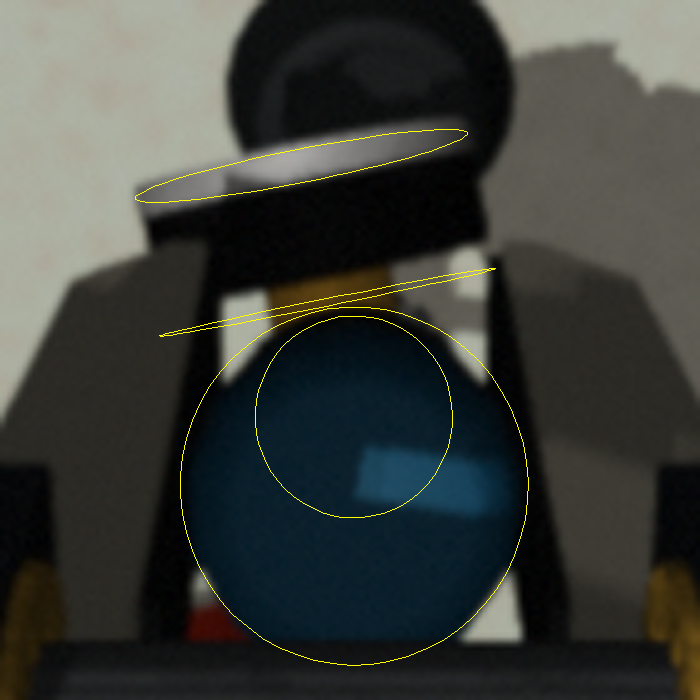

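The model outlines match the picture: the tilt in the hand is about 26° and the mouth sits at tool (−0.5, 251, −46) mm. I'll carry it high over to the port, hand beyond the port, so the wrist camera can see it.

```bash
python3 -m inch '[{"x":0,"y":-25,"z":0,"twist":0},{"x":20,"y":-20,"z":-10,"twist":0},{"x":40,"y":0,"z":-20,"twist":0},{"x":40,"y":0,"z":-20,"twist":0},{"x":40,"y":0,"z":-20,"twist":0},{"x":40,"y":0,"z":-20,"twist":0},{"x":40,"y":0,"z":-20,"twist":0},{"x":40,"y":0,"z":-20,"twist":0},{"x":40,"y":0,"z":-20,"twist":0},{"x":30,"y":0,"z":-20,"twist":0},{"x":0,"y":0,"z":0,"twist":0},{"x":0,"y":0,"z":0,"twist":0}]'
python3 - <<'E'
from h import *
import pickle
print(tool().round(4)); c=snap('wrist'); save(c,'w11'); pickle.dump(c,open('w11.pkl','wb'))
c=snap('scene'); im=c['color'][60:220,180:390,::-1]; cv2.imwrite('pics/s11.png',cv2.resize(im,None,fx=3.7,fy=3.7,interpolation=cv2.INTER_CUBIC))
E
```

```text
t: 13.8
tool_pos: [0.5682, 0.1516, 0.4462]
orientation: [-1.161, -1.273, 1.28]
force: [0.3, -0.7, -1.8]
opening: 0.027
[[-9.280e-02 -4.700e-03 -9.957e-01  5.682e-01]
 [ 9.957e-01 -1.100e-03 -9.280e-02  1.516e-01]
 [-7.000e-04 -1.000e+00  4.800e-03  4.462e-01]
 [ 0.000e+00  0.000e+00  0.000e+00  1.000e+00]]
```

View pics/w11.png

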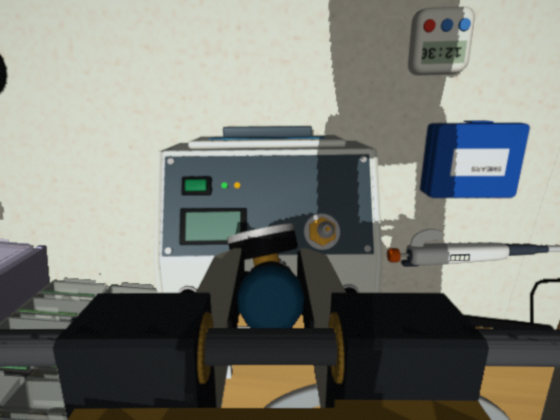

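View pics/s11.png

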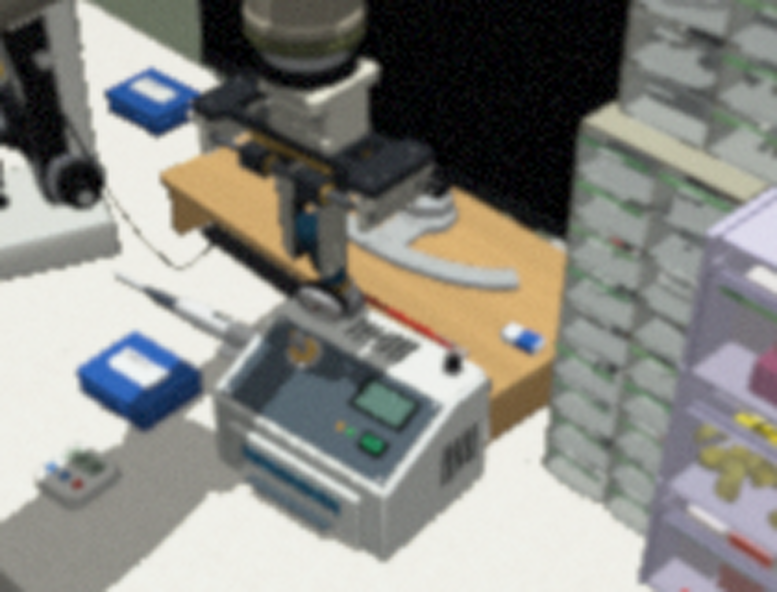

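The wrist view shows the port at about (322,230), the drawer closed at the top, and the bystanders unmoved. I'll zoom in on it.

Run:
```python
from h import *
import pickle
c=pickle.load(open('w11.pkl','rb'))
im=c['color'][205:255,295:350,::-1]; cv2.imwrite('pics/w11c.png',cv2.resize(cv2.convertScaleAbs(im,alpha=1.5),None,fx=12,fy=12,interpolation=cv2.INTER_CUBIC))
```

```text
(no output)
```

View pics/w11c.png

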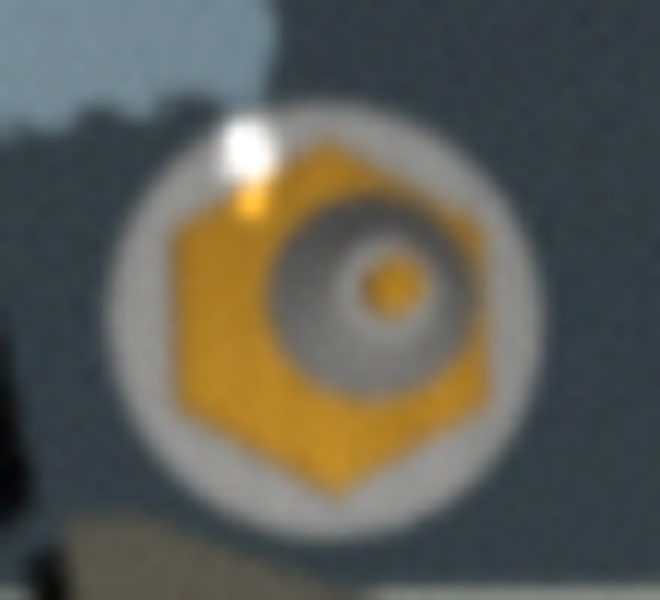

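```bash
cat > port.py <<'E'
from h import *
from scipy.optimize import least_squares
def proj(c,X):
    W=np.linalg.inv(c['w']); Y=X@W[:3,:3].T+W[:3,3]; p=Y[:,:2]/Y[:,2:]; p=p*(1+c['k1']*(p**2).sum(1,keepdims=True)); return p*[c['fx'],c['fy']]+[c['cx'],c['cy']]
def solve(obs,x0,wt=1):
    # obs: list (c, hs, uv)
    def f(x):
        t,y=x[3],x[4]; ax=np.array([-np.sin(t)*np.cos(y),-np.sin(t)*np.sin(y),np.cos(t)])
        r=[]
        for c,hs,uv in obs: r.append(((proj(c,x[:3]+np.outer(hs,ax))-uv)/.5).ravel())
        return np.concatenate(r+[[(x[2]-.122)/.001,(t-np.radians(24))/.01,(y-.092)/.01]])
    r=least_squares(f,list(x0)+[np.radians(24),.092]); return r
E
python3 - <<'E'
from port import *
import pickle
c=pickle.load(open('w11.pkl','rb')); 
g=lambda x,y:(295+(x+.5)/12-.5,205+(y+.5)/12-.5)
uv=np.array([g(325,320),g(333,317),g(373,300),g(397,285)]); hs=np.array([.001,.0055,.0245,.037])
r=solve([(c,hs,uv)],(.593,.203,.122)); print(r.x,r.fun.round(1))
v,u=np.mgrid[:420,:560]; P=cloud(c); k=(np.hypot(u-322,v-231)>19)&(np.hypot(u-322,v-231)<26)&(v<246)&(u>305)
q=P[k]; A=np.c_[q[:,:2]-[.593,.203],np.ones(len(q))]; s=np.linalg.lstsq(A,q[:,2],rcond=None)[0]; print('panel z at port',s, 'tilt',np.degrees(np.arctan(np.hypot(*s[:2]))))
# ring diameter check
a=np.array(p3(c,*g(105,320),.122));b=np.array(p3(c,*g(545,320),.122)); print(np.linalg.norm(a-b))
a=np.array(p3(c,*g(170,320),.127));b=np.array(p3(c,*g(492,320),.127)); print('hex flats',np.linalg.norm(a-b))
np.save('port.npy',r.x)
E
```

```text
[0.59586434 0.20076851 0.12198443 0.41894203 0.09316895] [-0.2  0.1 -0.1 -0.  -0.3 -0.2  0.5  0.1 -0.   0.   0.1]
panel z at port [0.44229642 0.0474955  0.12199146] tilt 23.98137507827763
0.03384654588091886
hex flats 0.02436317600866406
```

```bash
cat > gfit.py <<'E'
from fit import *
def gauge(c,verbose=True,x0=(np.radians(25),.19,.0935,-.005,0)):
    T=c['w']@np.linalg.inv(np.array(c['tool_from_camera']))
    Q,m=pts(c,T); col=c['color'].astype(int); v,u=np.mgrid[:420,:560]
    A=m&((v>262)&(v<322)&(u>240)&(u<303)&(col[...,2]>col[...,0]+12)); B=m&(v>225)&(v<253)&(u>232)&(u<294)
    q=Q[A|B]; r=fit(q,x0)
    for _ in range(4):
        q2=q[abs(sdf((q-pose(r.x)[0])@pose(r.x)[1]))<.003]; r=fit(q2,r.x)
    if verbose: print('gauge',np.degrees(r.x[:2]).round(2),r.x[2:].round(4),len(q2),len(q),np.sqrt(np.mean(r.fun**2)).round(5))
    return r.x,T
E
python3 - <<'E'
from gfit import *
import pickle
c=pickle.load(open('w11.pkl','rb')); x,T=gauge(c); P=np.load('port.npy')
o,Rg=pose(x); O=T[:3,:3]@o+T[:3,3]; print('mouth world',O,'axis',T[:3,:3]@Rg[:,2])
t,y=P[3:]; ax=np.array([-np.sin(t)*np.cos(y),-np.sin(t)*np.sin(y),np.cos(t)])
tgt=P[:3]+.06*ax; print('move tool axes to 60mm above port',(T[:3,:3].T@(tgt-O)).round(4)); print('axis per mm in tool',(T[:3,:3].T@ax).round(3), 'ang',np.degrees(np.arccos(ax@(T[:3,:3]@Rg[:,2]))))
E
```

```text
gauge [25.74 11.04] [ 0.0933 -0.0059 -0.0006] 4423 4463 0.00079
mouth world [0.61330536 0.155027   0.19492849] axis [-0.42821732 -0.03928648  0.90282141]
move tool axes to 60mm above port [0.0472 0.0183 0.0374]
axis per mm in tool [-0.001 -0.912  0.411] ang 1.465500291389569
```

The axes agree within 1.5°. I'll move to 60 mm along the port axis and check.

```bash
python3 -m inch '[{"x":15,"y":0,"z":12,"twist":0},{"x":16,"y":0,"z":13,"twist":0},{"x":16,"y":8,"z":12,"twist":0},{"x":0,"y":10,"z":0,"twist":0},{"x":0,"y":0,"z":0,"twist":0},{"x":0,"y":0,"z":0,"twist":0},{"x":0,"y":0,"z":0,"twist":0}]'
python3 - <<'E'
from gfit import *
import pickle
c=snap('wrist'); save(c,'w12'); pickle.dump(c,open('w12.pkl','wb')); x,T=gauge(c); P=np.load('port.npy')
o,Rg=pose(x); O=T[:3,:3]@o+T[:3,3]
t,y=P[3:]; ax=np.array([-np.sin(t)*np.cos(y),-np.sin(t)*np.sin(y),np.cos(t)]); yy=np.array([-np.sin(y),np.cos(y),0]); xx=np.cross(yy,ax)
d=O-P[:3]; print('gauge in port xyz',[round(float(d@a),4) for a in(xx,yy,ax)])
c=snap('scene'); pickle.dump(c,open('s12.pkl','wb')); im=c['color'][100:180,220:320,::-1]; cv2.imwrite('pics/s12.png',cv2.resize(im,None,fx=7,fy=7,interpolation=cv2.INTER_CUBIC))
E
```

```text
t: 14.6
tool_pos: [0.5277, 0.1937, 0.4315]
orientation: [-1.166, -1.276, 1.275]
force: [0.7, 0.3, -1.0]
opening: 0.0274
gauge [25.84 10.72] [ 0.0933 -0.0059 -0.0006] 4440 4480 0.00078
gauge in port xyz [0.0039, -0.0015, 0.0624]
```

View pics/w12.png

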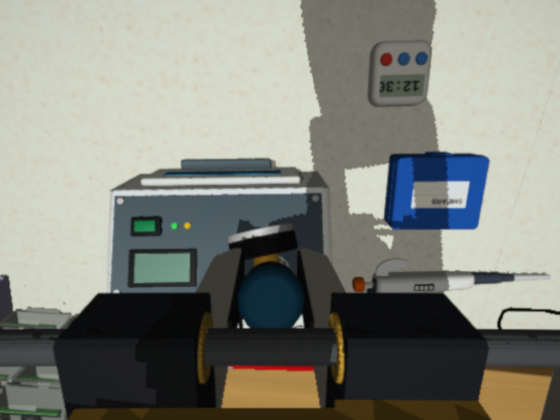

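View pics/s12.png

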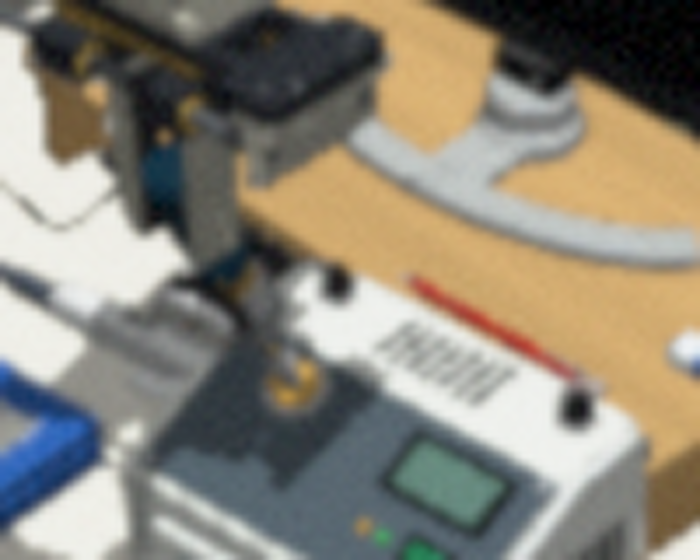

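```bash
cat > ov.py <<'E'
from gfit import *
from port import proj
def axes(P):
    t,y=P[3:]; ax=np.array([-np.sin(t)*np.cos(y),-np.sin(t)*np.sin(y),np.cos(t)]); yy=np.array([-np.sin(y),np.cos(y),0]); return np.stack([np.cross(yy,ax),yy,ax],1)
def overlay(s,x,T,P,box,k,name):
    o,Rg=pose(x); Rw=T[:3,:3]@Rg; O=T[:3,:3]@o+T[:3,3]; a=np.linspace(0,2*np.pi,48)
    ring=lambda r,h: np.stack([r*np.cos(a),r*np.sin(a),0*a+h],1)
    x0,y0,w,h=box; im=cv2.resize(s['color'][y0:y0+h,x0:x0+w,::-1],None,fx=k,fy=k,interpolation=cv2.INTER_CUBIC); im=cv2.convertScaleAbs(im,alpha=1.3)
    for r,hh in((.0145,0),(.0145,.034)):
        p=proj(s,ring(r,hh)@Rw.T+O); cv2.polylines(im,[((p-[x0,y0]+.5)*k).astype(int)],True,(0,255,255),1)
    d=np.stack([0*a-.033,.021*np.cos(a),.045+.021*np.sin(a)],1); p=proj(s,d@Rw.T+O); cv2.polylines(im,[((p-[x0,y0]+.5)*k).astype(int)],True,(0,255,255),1)
    A=axes(P)
    for r,hh in((.0168,.0),(.0075,.0245),(.002,.037)):
        p=proj(s,ring(r,hh)@A.T+P[:3]); cv2.polylines(im,[((p-[x0,y0]+.5)*k).astype(int)],True,(0,0,255),1)
    cv2.imwrite('pics/'+name+'.png',im)
E
python3 - <<'E'
from ov import *
import pickle
x,T=gauge(pickle.load(open('w12.pkl','rb'))); overlay(pickle.load(open('s12.pkl','rb')),x,T,np.load('port.npy'),(235,125,50,45),14,'ov12')
E
```

```text
gauge [25.84 10.72] [ 0.0933 -0.0059 -0.0006] 4440 4480 0.00078
```

View pics/ov12.png

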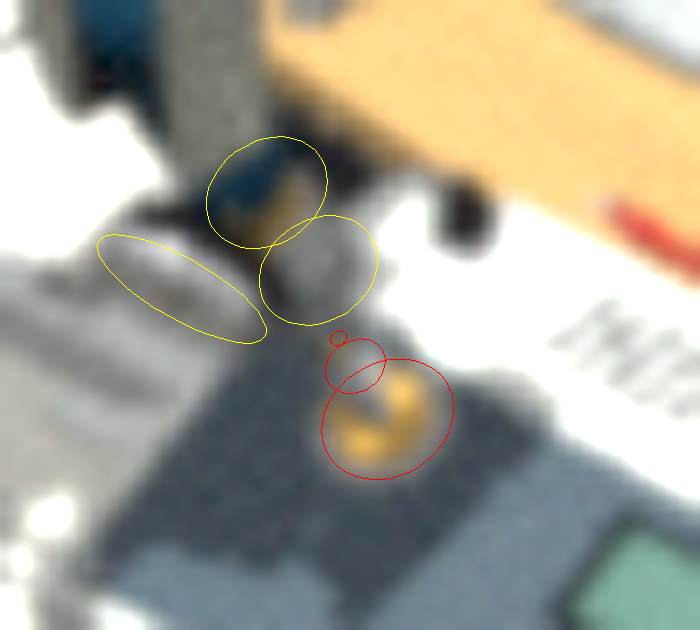

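The overlay agrees to within about 1 px, and the small shift is common to the gauge and the port. I'll correct the offset and approach along the axis.

```bash
python3 -m inch '[{"x":1.5,"y":1.6,"z":3.6,"twist":0},{"x":0,"y":6,"z":-2.7,"twist":0},{"x":0,"y":6,"z":-2.7,"twist":0},{"x":0,"y":6,"z":-2.7,"twist":0},{"x":0,"y":0,"z":0,"twist":0},{"x":0,"y":0,"z":0,"twist":0}]' -1 20
cat > chk.py <<'E'
from ov import *
import sys,pickle
n=sys.argv[1]
c=snap('wrist'); save(c,'w'+n); x,T=gauge(c); P=np.load('port.npy'); o,Rg=pose(x); O=T[:3,:3]@o+T[:3,3]; A=axes(P)
print('gauge in port mm',((O-P[:3])@A*1000).round(2),'ang',np.degrees(np.arccos(A[:,2]@T[:3,:3]@Rg[:,2])).round(2),'z axis dev in port', (A.T@T[:3,:3]@Rg[:,2]).round(3))
s=snap('scene'); overlay(s,x,T,P,(235,125,50,45),14,'ov'+n)
E
python3 chk.py 13
```

```text
t: 15.3
tool_pos: [0.5317, 0.1962, 0.411]
orientation: [-1.164, -1.275, 1.277]
force: [0.2, -0.3, -1.1]
opening: 0.0273
gauge [25.76 10.75] [ 0.0932 -0.006  -0.0006] 4452 4490 0.00078
gauge in port mm [-0.98  0.66 42.07] ang 1.71 z axis dev in port [-0.03   0.001  1.   ]
```

View pics/ov13.png

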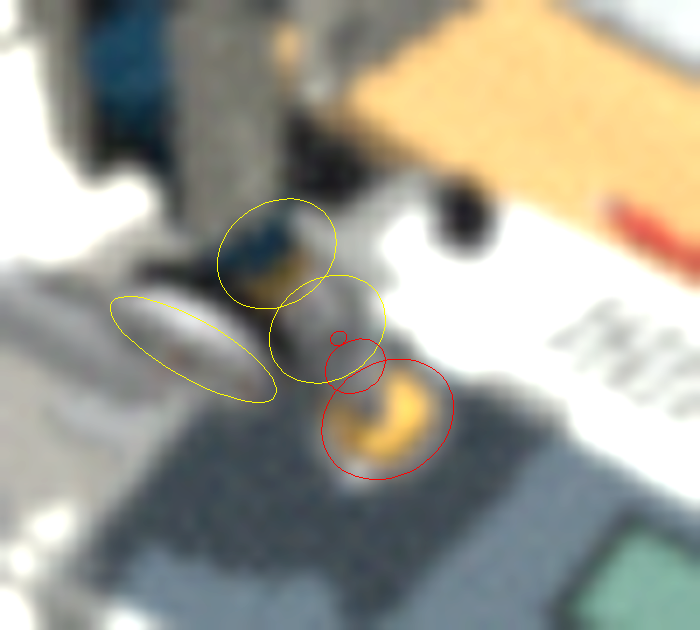

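```bash
python3 -m inch '[{"x":-0.6,"y":2.3,"z":-2.1,"twist":0},{"x":0,"y":3.6,"z":-1.6,"twist":0},{"x":0,"y":3.6,"z":-1.6,"twist":0},{"x":0,"y":0,"z":0,"twist":0}]';  python3 -m inch '[{"x":0,"y":1.8,"z":-0.8,"twist":0},{"x":0,"y":1.8,"z":-0.8,"twist":0},{"x":0,"y":0,"z":0,"twist":0}]';  python3 chk.py 14
```

```text
t: 15.8
tool_pos: [0.5371, 0.1961, 0.4012]
orientation: [-1.164, -1.275, 1.277]
force: [0.8, 0.5, -1.6]
opening: 0.0276
t: 16.1
tool_pos: [0.539, 0.1963, 0.3987]
orientation: [-1.166, -1.277, 1.275]
force: [2.2, -0.1, -0.6]
opening: 0.0274
gauge [26.21 10.82] [ 0.0932 -0.0061 -0.0006] 4442 4501 0.00081
gauge in port mm [ 1.94  0.15 27.73] ang 2.29 z axis dev in port [-0.04   0.001  0.999]
```

View pics/ov14.png

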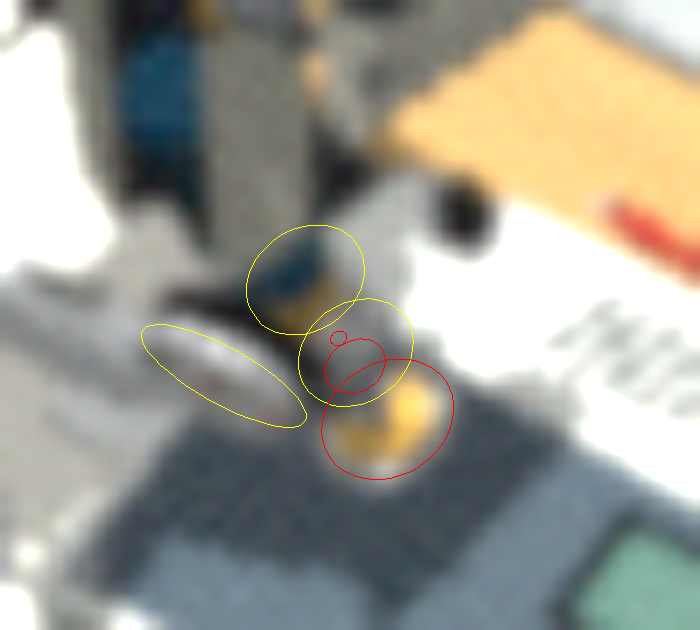

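```bash
python3 -m inch '[{"x":0,"y":0.5,"z":1.3,"twist":0},{"x":0,"y":0,"z":0,"twist":0},{"x":0,"y":0,"z":0,"twist":0}]';  python3 -m inch '[{"x":0,"y":1.8,"z":-0.8,"twist":0},{"x":0,"y":1.8,"z":-0.8,"twist":0},{"x":0,"y":0,"z":0,"twist":0},{"x":0,"y":0,"z":0,"twist":0}]';  python3 chk.py 15
```

```text
t: 16.5
tool_pos: [0.5373, 0.1961, 0.3981]
orientation: [-1.165, -1.276, 1.276]
force: [1.7, 0.6, -0.3]
opening: 0.0271
t: 16.9
tool_pos: [0.539, 0.1962, 0.3941]
orientation: [-1.165, -1.276, 1.276]
force: [3.3, 0.1, -0.3]
opening: 0.0275
gauge [27.73 11.09] [ 0.0932 -0.0062 -0.0005] 4343 4711 0.00078
gauge in port mm [ 2.34  0.12 23.75] ang 3.72 z axis dev in port [-0.065  0.001  0.998]
```

The force and growing tilt show the coupler rim pressing the front side of the plug. I'll shift the hand slightly toward the pump's back.

```bash
python3 -m inch '[{"x":0,"y":0,"z":-1.5,"twist":0},{"x":0,"y":0,"z":0,"twist":0},{"x":0,"y":0,"z":0,"twist":0}]';  python3 -m inch '[{"x":0,"y":0,"z":-1.5,"twist":0},{"x":0,"y":0,"z":0,"twist":0},{"x":0,"y":0,"z":0,"twist":0}]'; python3 chk.py 16
```

```text
t: 17.3
tool_pos: [0.5403, 0.1964, 0.3941]
orientation: [-1.164, -1.276, 1.276]
force: [0.7, -0.2, 0.1]
opening: 0.0273
t: 17.6
tool_pos: [0.5419, 0.1966, 0.3941]
orientation: [-1.164, -1.276, 1.276]
force: [0.8, -1.2, -0.6]
opening: 0.0274
gauge [27.17 11.08] [ 0.0932 -0.0062 -0.0006] 4388 4728 0.00077
gauge in port mm [ 4.    0.14 22.54] ang 3.14 z axis dev in port [-0.055  0.001  0.999]
```

View pics/ov16.png

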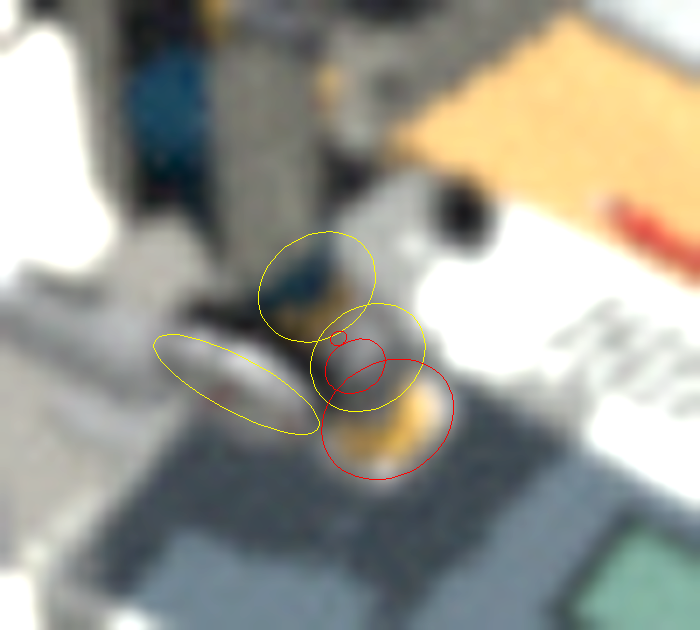

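```bash
python3 -m inch '[{"x":0,"y":1.8,"z":-0.8,"twist":0},{"x":0,"y":0,"z":0,"twist":0}]';  python3 -m inch '[{"x":0,"y":1.8,"z":-0.8,"twist":0},{"x":0,"y":0,"z":0,"twist":0}]';  python3 -m inch '[{"x":0,"y":0.9,"z":-0.4,"twist":0},{"x":0,"y":0,"z":0,"twist":0}]'
```

```text
t: 17.9
tool_pos: [0.5426, 0.1968, 0.3931]
orientation: [-1.164, -1.277, 1.276]
force: [-2.2, 0.4, 2.3]
opening: 0.0275
t: 18.1
tool_pos: [0.5436, 0.197, 0.3911]
orientation: [-1.165, -1.277, 1.275]
force: [0.2, 1.3, 2.5]
opening: 0.0273
t: 18.3
tool_pos: [0.5441, 0.1969, 0.3893]
orientation: [-1.165, -1.277, 1.276]
force: [2.0, 1.8, -3.2]
opening: 0.0277
```

```bash
python3 chk.py 17; python3 -c "
from h import *
s=robot.read_state();print(s['force'],s['tool_pos'],s['t'])"
```

```text
gauge [14.91  4.66] [ 0.0942 -0.0037 -0.0004] 3768 4711 0.00104
gauge in port mm [-18.11   0.66  18.23] ang 9.07 z axis dev in port [0.158 0.    0.987]
[ 2.773299    1.2127725  -3.23117779] [0.54401158 0.19668967 0.38920664] 18.4
```

View pics/ov17.png

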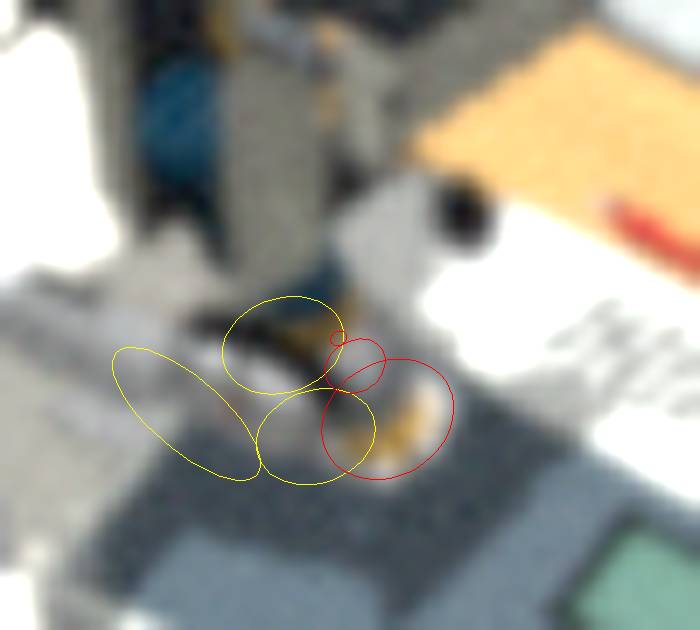

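View pics/w17.png

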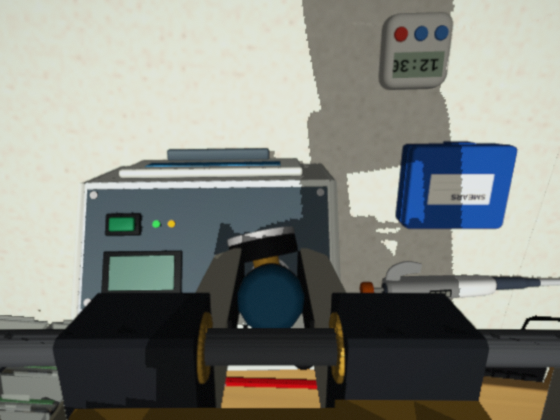

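The wrist picture shows the gauge unchanged in the hand. The fit went wrong because it picked up panel points below, so I'll tighten the mask.

```bash
sed -i 's/Q\[...,1\]<.29)/Q[...,1]<.228)/' fit.py; python3 chk.py 18
```

```text
gauge [27.43 10.93] [ 0.0932 -0.0063 -0.0006] 4357 4395 0.00078
gauge in port mm [4.500e+00 1.000e-02 1.716e+01] ang 3.42 z axis dev in port [-0.06   0.001  0.998]
```

View pics/ov18.png

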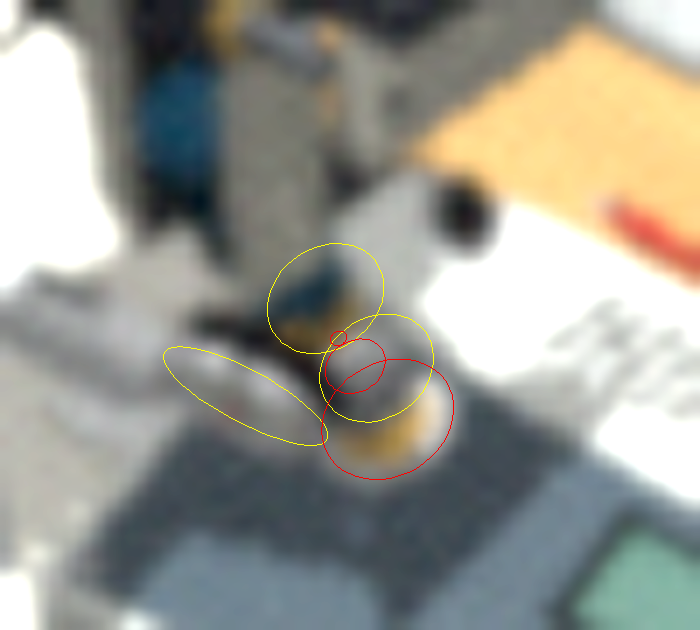

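```bash
python3 -m inch '[{"x":0,"y":1.8,"z":-1.2,"twist":0},{"x":0,"y":0,"z":0,"twist":0}]';  python3 -m inch '[{"x":0,"y":1.8,"z":-0.8,"twist":0},{"x":0,"y":0,"z":0,"twist":0}]';  python3 -m inch '[{"x":0,"y":0.9,"z":-0.4,"twist":0},{"x":0,"y":0,"z":0,"twist":0}]'; python3 chk.py 19
```

```text
t: 18.7
tool_pos: [0.5451, 0.1967, 0.3869]
orientation: [-1.164, -1.275, 1.277]
force: [5.4, 0.8, -9.7]
opening: 0.0272
t: 18.9
tool_pos: [0.5458, 0.1968, 0.3861]
orientation: [-1.164, -1.275, 1.276]
force: [0.8, -0.2, -3.6]
opening: 0.0275
t: 19.1
tool_pos: [0.5462, 0.1969, 0.3858]
orientation: [-1.165, -1.276, 1.276]
force: [-2.9, -1.6, 2.8]
opening: 0.0273
gauge [26.84 11.08] [ 0.0932 -0.0062 -0.0006] 4396 4434 0.00077
gauge in port mm [ 4.08  0.13 13.15] ang 2.83 z axis dev in port [-0.049  0.001  0.999]
```

The coupler has snapped on: the force reversed with a pull of about 11 N, and the pin now resists. I'll tighten the grip and press the valve open.

```bash
python3 -m inch '[{"x":0,"y":0,"z":0,"twist":0},{"x":0,"y":1.8,"z":-0.8,"twist":0},{"x":0,"y":0,"z":0,"twist":0}]' -1 40;  python3 -m inch '[{"x":0,"y":1.8,"z":-0.8,"twist":0},{"x":0,"y":0,"z":0,"twist":0}]';  python3 -m inch '[{"x":0,"y":0.9,"z":-0.4,"twist":0},{"x":0,"y":0,"z":0,"twist":0}]';python3 -m inch '[{"x":0,"y":0.9,"z":-0.4,"twist":0},{"x":0,"y":0,"z":0,"twist":0}]'; python3 chk.py 20
```

```text
t: 19.5
tool_pos: [0.5471, 0.197, 0.3835]
orientation: [-1.165, -1.276, 1.276]
force: [-4.0, -0.9, 5.2]
opening: 0.0273
t: 19.7
tool_pos: [0.5478, 0.1971, 0.383]
orientation: [-1.165, -1.276, 1.276]
force: [-8.6, -1.9, 10.5]
opening: 0.0269
t: 19.9
tool_pos: [0.548, 0.1972, 0.383]
orientation: [-1.165, -1.277, 1.276]
force: [-11.3, -3.8, 16.1]
opening: 0.0274
t: 20.1
tool_pos: [0.5483, 0.1972, 0.3829]
orientation: [-1.165, -1.277, 1.276]
force: [-15.7, -4.4, 22.6]
opening: 0.0268
gauge [26.28 11.12] [ 0.0931 -0.0061 -0.0006] 4428 4470 0.00078
gauge in port mm [4.08 0.22 9.66] ang 2.31 z axis dev in port [-0.04   0.001  0.999]
```

```bash
python3 -m inch '[{"x":0,"y":0,"z":0.6,"twist":0},{"x":0,"y":0,"z":0,"twist":0},{"x":0,"y":0,"z":0,"twist":0}]';python3 -m inch '[{"x":0,"y":0,"z":0,"twist":0},{"x":0,"y":0,"z":0,"twist":0},{"x":0,"y":0,"z":0,"twist":0}]'; python3 chk.py 21
```

```text
t: 20.5
tool_pos: [0.5479, 0.1972, 0.3829]
orientation: [-1.165, -1.277, 1.275]
force: [-13.5, -4.3, 20.8]
opening: 0.0273
t: 20.8
tool_pos: [0.5479, 0.1972, 0.3829]
orientation: [-1.165, -1.277, 1.275]
force: [-13.4, -3.2, 20.7]
opening: 0.0271
gauge [26.4  11.26] [ 0.0931 -0.0061 -0.0005] 4422 4464 0.00078
gauge in port mm [4.05 0.35 9.72] ang 2.48 z axis dev in port [-0.043  0.001  0.999]
```

View pics/ov21.png

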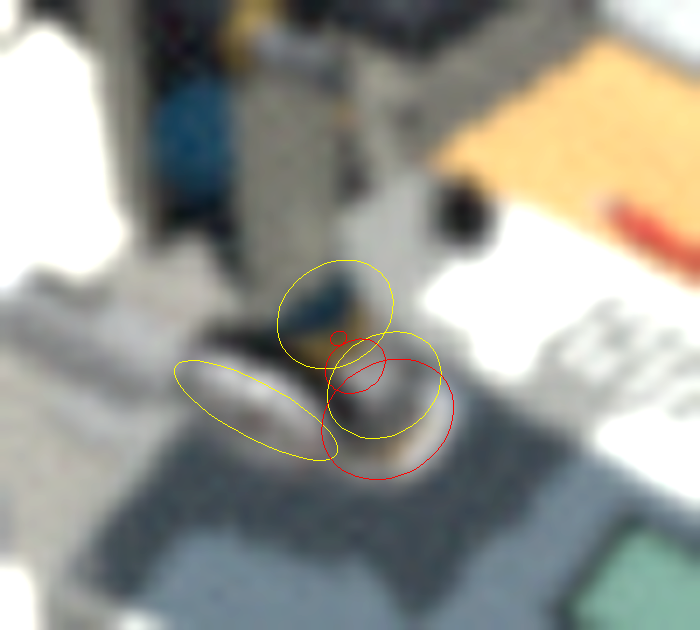

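View pics/w21.png

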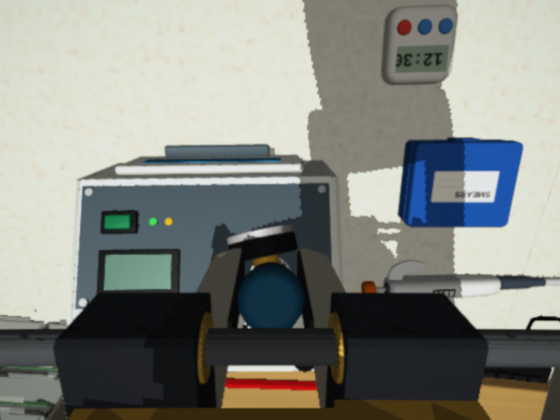

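The gauge sits on a hard stop and stays still: about 28 N axial against the 9 N spring. I'll do one last check for drift and of the bystanders.

```bash
python3 -m inch '[{"x":0,"y":0,"z":0,"twist":0},{"x":0,"y":0,"z":0,"twist":0},{"x":0,"y":0,"z":0,"twist":0},{"x":0,"y":0,"z":0,"twist":0},{"x":0,"y":0,"z":0,"twist":0},{"x":0,"y":0,"z":0,"twist":0}]'
python3 - <<'E'
from h import *
import pickle
c=snap('scene'); save(c,'sfin')
a=pickle.load(open('scene0.pkl','rb'))['color'].astype(int); b=c['color'].astype(int)
for n,(x0,y0,x1,y1) in dict(timer=(190,178,215,197),box=(200,148,236,174),dropper=(352,220,372,246),calc=(312,304,385,365)).items(): print(n,abs(a-b)[y0:y1,x0:x1].mean().round(1))
E
```

```text
t: 21.5
tool_pos: [0.5479, 0.1972, 0.3829]
orientation: [-1.165, -1.277, 1.275]
force: [-13.8, -4.6, 20.2]
opening: 0.0271
timer 71.5
box 18.8
dropper 1.8
calc 1.2
```

View pics/sfin.png

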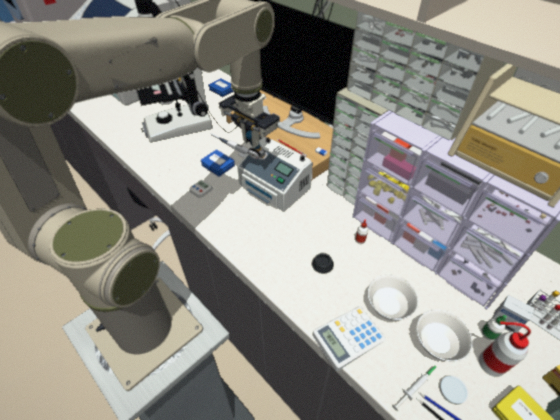

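The final view shows the timer at (201,188) and the slide box at (217,161), unmoved; their pixel differences come from shadow. The drawer is shut and the gauge is on the port, so I'll hand the job in.

```bash
python3 -c "
from plant import robot
print(robot.close_job())"
```

```text
the job is handed in; nothing more can be done
None
```

I pushed the filter drawer home, took the gauge from its stand and snapped it onto the test port. I handed the job in at 21.5 s with the valve pressed open and the gauge still gripped; no verdict was reported. Because the tool can only twist about its own axis, I levered the gauge to about 24° against the stand's bore in a light grip before lifting it out.

What the last checks showed:
- **Drawer:** it met a hard stop at about 33 N, with its face plate 8 mm proud of the case. It looked shut in every later picture.
- **Coupler and valve:** the force reversed as the coupler snapped on. It then reached a hard stop with about 25–28 N along the port axis, well above the 9 N spring. The pose held still and the grip stayed closed on the gauge at 27 mm.
- **Other things on the worktop:** the timer, slide box, dropper bottle and calculator are where they were. The image difference at the timer and slide box looks like the arm's shadow.

**Disagreement:** the wrist-camera fit put the coupler about 4 mm off the port in x, 2.4° off in angle and 9.7 mm from the panel. The 4 mm is outside the 3 mm limit. I took this as a bias in the camera fit, because a 2.4° tilt error alone accounts for it and the plug leaves only 1.5 mm of sideways play. The contact forces fit a seated coupler, but no independent measurement confirmed it.

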